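Clean the module tester and test the power modules

TASK

Clean the tester's brass contact strip by stroking the rubber-soled block along it from its red end to its plain end, pressing all the way so that the strip stays sunk on its springs without bottoming; the block goes back in its steel rest. Then test every module lying on the bench, in the order blue, green, yellow, white (passing over colours that are not there): lay it flat in the tester's nest, push the red plunger fully down to its stop and hold it there for a second, then move the module to the orange tray. Finish with all modules lying flat and upright in the tray, the plunger up, and the other things on the bench left where they are.

Things in the scene. Friction and masses are not known exactly. Their poses are not given: they have to be found in the camera images.
- tester: fixed grey module tester, box 190 (x) x 240 (y) x 45 mm high, origin under its centre, front (sprung strip) towards -x, nest and plunger on the far half
- nest (a point): centre of the nest floor, level with the tester's top (45 mm up), at (+45, +50) mm in the tester's frame. The nest is a pocket 48 mm (tester x) by 68 mm (tester y) inside black rails 5 mm high and 6 mm thick; a module lies in it with its x axis along the tester's y axis, either way round
- plunger_top (a point): centre of the top of the red plunger head, at (+45, -60) mm in the tester's frame, 95 mm above the table when up; moves with the head. Head 40 mm diameter, 12 mm thick, on a 16 mm stem
- plunger (a joint): how far the plunger is pressed down, m: 0 up, 0.014 on its stop. Spring: about 3 N to start, about 9 N at the stop; it rises by itself
- strip (a joint): how far the contact strip is pressed down, m: 0 up, 0.010 at the bottom. Spring: about 3 N to start (it does carry the block's weight without moving), 0.8 N per mm further; it rises by itself
- strip_mid (a point): centre of the top face of the brass contact strip, 65 mm above the table when up, at (-55, 0) mm in the tester's frame; axes as the tester's. Strip 24 mm (x) x 160 mm (y) x 8 mm; its last 14 mm at the +y end is red, the -y end is plain brass. It sinks level, and does not tilt
- tray: fixed orange plastic tray for tested modules, open box 205 (x) x 165 (y) x 16 mm high, walls and floor 4 mm; origin under its centre
- rest: fixed steel rest for the block: shallow open box 88 (x) x 78 (y) x 8 mm high, walls 4 mm, floor 4 mm; origin under its centre
- block: contact-cleaning block: rubber-soled wooden block 50 (its x) x 40 (its y) x 20 mm high with a 24 x 24 mm wooden grip centred on it, from 20 up to 46 mm; about 110 g; origin at the centre of the sole, z up. Stands in the rest at the start
- mod_blue: plug-in power module: black base 60 (its x) x 40 (its y) x 14 mm high with a blue grip rib 36 (x) x 20 (y) mm centred on it, from 14 up to 40 mm; about 110 g. Origin at the centre of the underside, z up. None when the module is not there at all (only two or three of the four are present; an absent one is None from the start)
- mod_green: plug-in power module: black base 60 (its x) x 40 (its y) x 14 mm high with a green grip rib 36 (x) x 20 (y) mm centred on it, from 14 up to 40 mm; about 110 g. Origin at the centre of the underside, z up. None when the module is not there at all (only two or three of the four are present; an absent one is None from the start)
- mod_yellow: plug-in power module: black base 60 (its x) x 40 (its y) x 14 mm high with a yellow grip rib 36 (x) x 20 (y) mm centred on it, from 14 up to 40 mm; about 110 g. Origin at the centre of the underside, z up. None when the module is not there at all (only two or three of the four are present; an absent one is None from the start)
- mod_white: plug-in power module: black base 60 (its x) x 40 (its y) x 14 mm high with a white grip rib 36 (x) x 20 (y) mm centred on it, from 14 up to 40 mm; about 110 g. Origin at the centre of the underside, z up. None when the module is not there at all (only two or three of the four are present; an absent one is None from the start)
- spool: bystander: aluminium solder spool standing on its flange, 60 mm diameter, 40 mm high; origin at its underside's centre
- screwdriver: bystander: orange-handled screwdriver lying in front of the tester, 150 mm long
- dish: bystander: small steel screw dish, 64 mm diameter, 22 mm high; origin at its underside's centre
- solvent: bystander: closed amber bottle, 52 mm diameter, 130 mm high; origin at its underside's centre
- spray: bystander: blue spray can, 52 mm diameter, 170 mm high; origin at its underside's centre
- meter: bystander: yellow hand-held multimeter lying flat, 160 x 80 x 32 mm; origin at its underside's centre
- mug: bystander: white mug, 76 mm diameter, 85 mm high; origin at its underside's centre
There are look-alikes about, which are no part of the job. Leave any pink look-alike of the block alone.

How it is judged:
By the outcome, as a careful person would: the job done as asked, in the order asked, and still so for the second after the job is handed in, with the robot touching nothing.
Of mod_blue, mod_green, mod_yellow, mod_white only 2 to 3 are there at a start; the rules pass over those that are not, and their reading is None.
At some moment in a run one of mod_blue, mod_green, mod_yellow, mod_white may be knocked a few centimetres aside while the robot is not near it.
Once in a run the grip may slacken for a moment while it holds something.
It also fails if it takes over 210 s, if anything falls off the work surface, if the arm or the gripper's body presses on something with over 40 N, if the wrist force passes 120 N, or if a joint passes its speed limit or range.

ROBOT

A 6-joint arm with a two-finger parallel gripper is mounted at the origin on the work surface. World frame = base frame: x ahead of the robot, y to its left, z up, the work surface at z = 0. Lengths are in m, angles in degrees, forces in N, time in s.
With the tool pointing down it reaches from about 0.25 to 0.725 m from the base axis. Payload 9.7 kg.
Tool frame: the origin (TCP) lies between the finger pads; the fingertips stand bot.tcp_to_tips ahead of it and the grasp point (between the pads) lies 11 mm behind it (bot.tcp_to_tips is the distance from the TCP to the fingertips, in m); z points along the fingers, y is the line along which they close (so a half turn about z gives the same grasp; the last joint's range is limited). The gripper opens to 85 mm and grips with 20 to 120 N. Pads are 22 mm wide; open, the fingers measure 114 mm over their backs; the gripper's body (76 mm by 85 mm) begins 54 mm behind the grasp point. The pads swing forward as they close: fully open they stand 13 mm farther back than shut.
Start: joints at [-66.921, 4.979, 10.078, 95.1, 0, 90], TCP at [0.216, -0.506, 0.239] pointing down, gripper open.
Joint ranges: [-179.16, 179.16], [-48.56, 103.87], [-65.8, 70.77], [-126.05, 130.52], [-82.76, 87.17], [-180, 180]. Speed limits (degrees/s): [127.2, 127.2, 147.25, 180, 180, 180].

INTERFACE

Orientations are given as [roll, pitch, yaw] about the fixed x, y, z axes, in that order (R = Rz(yaw) Ry(pitch) Rx(roll)).
In Python, from workcell import bot gives the robot as it stands. The module is installed in compiled form; this text tells all that it offers.
- The arm moves only by the tool carry_out, never from a script. Its arguments are lists of equal length, an entry for each row: "linear": the shift along the world's x, y, z normalised to -1 to 1, where 1 is 2 cm, a list of three; "rotation": the turn, a rotation vector about the world's x, y, z normalised to -1 to 1, where 1 is 8 degrees, a list of three; "grip": the closure, from -1 (fully open) to 1 (shut). In form: {"linear": [[tx, ty, tz], ...], "rotation": [[rx, ry, rz], ...], "grip": [grip, ...]}. A call has 1 to 12 rows; each row shifts and turns the commanded pose from where the row before left it; what a row does not reach is not made up. A row lasts 1/10 s, in which the tool goes at most 50 mm and 8.59 degrees, less where a joint would pass 70% of its speed; a pose out of reach is approached as far as the arm can. A call with a number of a shift or a turn outside -1 to 1 is refused whole. A call with a gripper value outside its range is refused whole. The fingers move at their own pace and stop on an object; "grip_force" is the grip in N (left out, the last holds). Time passes only in rows, so rows that do not move let the fingers close. It gives the time, the measured TCP pose, the force, the opening and the grip force at its end, in the units of the state.
- bot.get_obs(): the state, without advancing time (a new reading comes with each control period).
- bot.camera(name): name is "scene" or "top" or "wrist"; returns the picture (384x512x3 uint8, blue, green, red); there is no depth.
- bot.camera_model(name): a dict with "fx", "fy", "cx", "cy" (pixels), "camera_from_world" (4x4, takes a point from world to camera coordinates). Camera axes: x right, y up, looking along -z (the intrinsics and any distortion apply to the point x, -y, -z); pixel columns grow to the right and rows downward; lengths in m; the calibration is good to about 2 mm. A picture is of the moment at which its call begins: read the wrist's pose just before it. camera_model takes no time and is no camera call; for the wrist camera it gives the pose at the moment of the call.
- bot.job_done(): hands the job in; it is judged then, once.
The state is a dict: "time": time; "q": joint angles; "qd": joint speeds; "joint_efforts": joint torques, N m; "ee_pos": TCP position; "tcp_rot": TCP orientation; "wrist_force": force on the tool from outside, world axes, zero at the start; "torque": the same for the moment, N m; "opening": finger opening in m; "grasp_force": force on a finger pad.
Only numpy, scipy, OpenCV 4.12 (cv2) and the standard library are available. Lean on these libraries where they do the work, as an engineer would, in place of code of your own. Each camera call takes 0.05 s, during which the arm holds its last target. There are 200 camera calls.

## Working session

There is one attempt and no reset: what is moved stays moved. The work goes in short steps, Python scripts to look and compute and a tool call to move; the robot and the scene stay as the last step left them, time stands still between calls to the robot, and variables do not carry over. Pictures are saved under pics/ and viewed, at most 14 in all, crops included, and the job is handed in when it is done.

Besides the shell and the picture viewer there is one more tool, called after "Call:" by a JSON object that holds its "op" and its "data". carry_out: Moves the arm, as the interface text tells. Its arguments: {"type":"object","properties":{"linear":{"type":"array","items":{"type":"array","items":{"type":"number"}}},"rotation":{"type":"array","items":{"type":"array","items":{"type":"number"}}},"grip":{"type":"array","items":{"type":"number"}},"grip_force":{"type":"number"}},"required":["linear","rotation","grip"]}

```bash
mkdir -p pics
cat > h.py <<'E'
import numpy as np, cv2, json
from workcell import bot
def snap(name,tag):
    m=bot.camera_model(name); im=bot.camera(name)
    cv2.imwrite(f'pics/{tag}.png',im)
    json.dump({k:(np.array(v).tolist() if not isinstance(v,dict) else v) for k,v in m.items()},open(f'pics/{tag}.json','w'),default=str)
    return im
def model(tag): return json.load(open(f'pics/{tag}.json'))
def ray(tag,u,v):
    m=model(tag); T=np.array(m['camera_from_world']); R=T[:3,:3]; 
    d=np.array([(u-m['cx'])/m['fx'],-(v-m['cy'])/m['fy'],-1.]); c=-R.T@T[:3,3]
    return c,R.T@d
def onz(tag,u,v,z):
    c,d=ray(tag,u,v); return (c+d*(z-c[2])/d[2]).round(4)
def tri(*obs):
    A=np.zeros((3,3));b=np.zeros(3)
    for o in obs:
        c,d=ray(*o); d=d/np.linalg.norm(d); P=np.eye(3)-np.outer(d,d); A+=P;b+=P@c
    return np.linalg.solve(A,b).round(4)
def proj(tag,p):
    m=model(tag);T=np.array(m['camera_from_world']);q=T[:3,:3]@np.array(p)+T[:3,3]
    return (m['cx']+m['fx']*q[0]/-q[2], m['cy']-m['fy']*q[1]/-q[2])
E
python3 - <<'E'
from h import *
for n in('scene','top','wrist'):
    im=snap(n,n+'0'); print(model(n+'0'))
    if n!='wrist': cv2.imwrite(f'pics/{n}0b.png',cv2.resize(im,(800,600),interpolation=cv2.INTER_CUBIC))
print(bot.get_obs(),bot.tcp_to_tips)
E
```

```text
{'fx': 368.3689306826288, 'fy': 368.3689306826288, 'cx': 254.7133244757904, 'cy': 190.39291162727955, 'camera_from_world': [[-0.806964325322525, 0.5905592579061364, 0.006952737454837699, 0.4541650574610032], [-0.39964311132894165, -0.5546807850517214, 0.7298045013986482, 0.15703358772056877], [0.4348493546322512, 0.5861475834597972, 0.6836205447323501, -1.5124230645467105], [0.0, 0.0, 0.0, 1.0]]}
{'fx': 410.557020776732, 'fy': 410.557020776732, 'cx': 261.80570077501346, 'cy': 195.15274851589555, 'camera_from_world': [[-0.0017278229965818274, -0.9997834898700131, 0.02073615227158251, -0.01041113311647219], [0.9959474401753463, 0.0001441589920876429, 0.08993706480845738, -0.5866575651758705], [-0.08992058182567629, 0.02080751310278991, 0.9957315583843919, -1.1739824765634728], [0.0, 0.0, 0.0, 1.0]]}
{'fx': 273.341035622146, 'fy': 273.341035622146, 'cx': 252.56912774021794, 'cy': 192.1543825321725, 'camera_from_world': [[0.3917700874800093, -0.920060933152239, -0.0020193669645067734, -0.5494448135001215], [0.8710252475976478, 0.3715954475685699, -0.3212971232267274, 0.041956722704715455], [0.2963633185860937, 0.12411568246336023, 0.9469762831049636, -0.38152391788376494], [0.0, 0.0, 0.0, 1.0]]}
{'time': 0.15, 'q': array([-6.69220185e+01,  5.00338545e+00,  1.00455680e+01,  9.50993160e+01,
       -2.91711739e-03,  9.00004813e+01]), 'qd': array([-0.01981163, -0.06415796,  0.0837812 , -0.07497851,  0.01489103,
       -0.01909717]), 'joint_efforts': array([-3.88800854e-04, -5.20761323e+01,  4.65045333e+01,  1.39612611e-02,
       -4.83451231e-05,  2.10732871e-06]), 'ee_pos': array([ 0.21551464, -0.50584151,  0.23875663]), 'tcp_rot': array([-1.79942867e+02,  2.91759584e-03,  2.30775032e+01]), 'wrist_force': array([ 0.5719517 , -0.3416526 , -0.24347869]), 'torque': array([-0.0251648 , -0.03317981, -0.01257494]), 'grasp_force': 0.0, 'opening': 0.08571600674619907} 0.008
```

View pics/top0b.png

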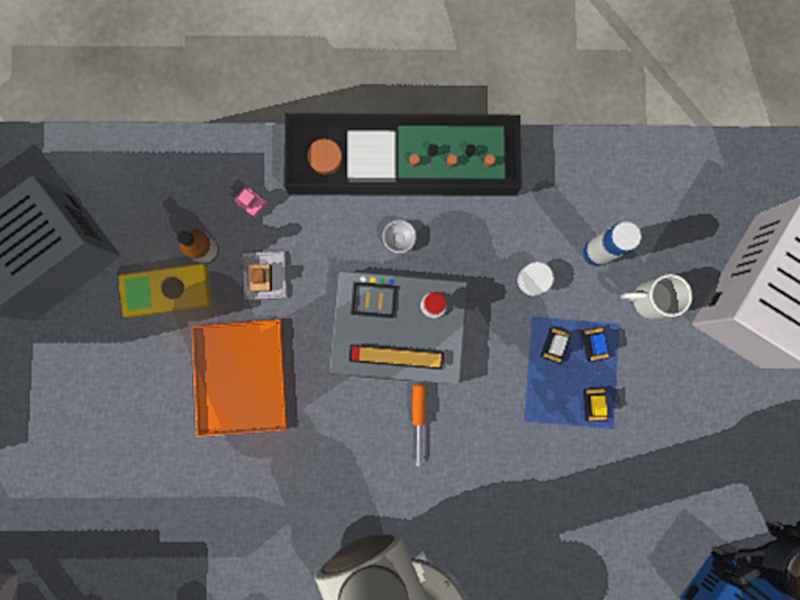

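View pics/scene0b.png

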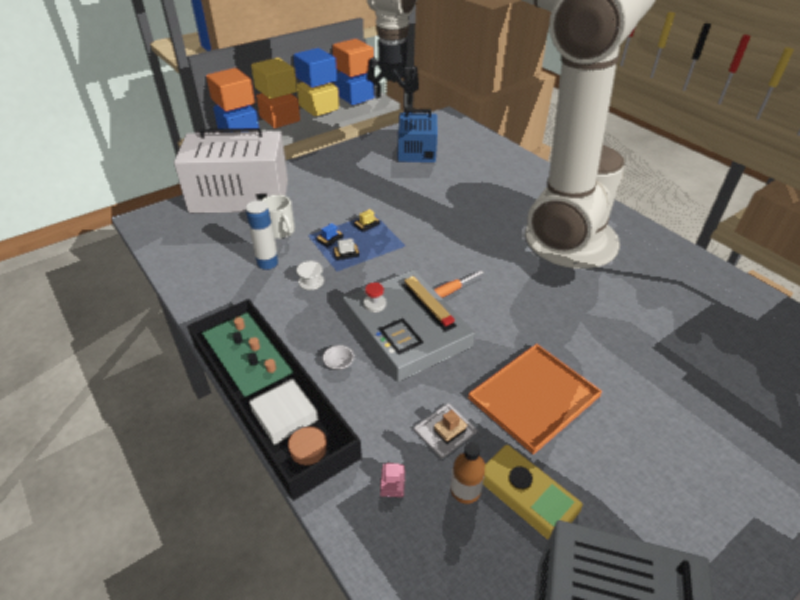

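The top view shows blue (597,343), white (557,345) and yellow (597,405) modules on the mat, so green is absent. It also shows the tester (strip red end at (355,353), plain end (442,359), plunger (434,303), nest (375,298)), the rest with the block (264,276), and the tray (240,378). The pink look-alike is at (250,201). Scene view: block grip (450,420), plunger (375,290).

Run:
```python
from h import *
k=1.5625
P={'blockgrip':((260,272),(451,417)),'plunger':((434,302),(374,289)),'blue':((598,341),(330,231)),'white':((558,344),(347,243)),'yellow':((598,405),(366,214)),'stripred':((352,353),(450,324)),'strip plain':((441,360),(411,281)),'trayTL':((193,323),(535,447)),'trayBR':((286,431),(539,347)),'trayTR':((281,320),(470,394)),'trayBL':((197,436),(600,394)),'solvent':((187,240),(471,453))}
for n,(a,b) in P.items(): print(n,tri(('top0',a[0]/k,a[1]/k),('scene0',b[0]/k,b[1]/k)))
for n,z in (('blockgrip',.05),('plunger',.095),('blue',.04),('white',.04),('yellow',.04),('stripred',.065),('strip plain',.065),('trayTL',.016),('trayTR',.016),('trayBL',.016),('trayBR',.016)):
    a=P[n][0]; print(n,onz('top0',a[0]/k,a[1]/k,z))
for n,a,z in(('testTL',(340,272),.045),('testTR',(466,283),.045),('testBR',(459,382),.045),('testBL',(331,372),.045),('restTL',(245,253),.008),('restTR',(290,253),.008),('restBR',(289,297),.008),('restBL',(244,299),.008),('nest',(375,299),.045)): print(n,onz('top0',a[0]/k,a[1]/k,z))
```

```text
blockgrip [0.6436 0.267  0.0427]
plunger [ 0.5866 -0.0542  0.0896]
blue [ 0.517  -0.3631  0.0272]
white [ 0.5122 -0.2867  0.0337]
yellow [ 0.4021 -0.3603  0.034 ]
stripred [0.4967 0.0935 0.0517]
strip plain [ 0.4815 -0.0665  0.0497]
trayTL [0.5515 0.3938 0.0204]
trayBR [ 0.3513  0.2202 -0.0005]
trayTR [0.5589 0.2316 0.0077]
trayBL [0.3454 0.382  0.0033]
solvent [0.6935 0.3762 0.1122]
blockgrip [0.6451 0.263  0.05  ]
plunger [ 0.5857 -0.0535  0.095 ]
blue [ 0.5184 -0.3605  0.04  ]
white [ 0.5129 -0.2859  0.04  ]
yellow [ 0.401  -0.3572  0.04  ]
stripred [0.4965 0.0926 0.065 ]
strip plain [ 0.4837 -0.0674  0.065 ]
trayTL [0.5536 0.3931 0.016 ]
trayTR [0.5592 0.2293 0.016 ]
trayBL [0.3452 0.3799 0.016 ]
trayBR [0.3537 0.2168 0.016 ]
testTL [0.646 0.117 0.045]
testTR [ 0.6258 -0.116   0.045 ]
testBR [ 0.4437 -0.1014  0.045 ]
testBL [0.4623 0.1319 0.045 ]
restTL [0.6876 0.3011 0.008 ]
restTR [0.6877 0.2157 0.008 ]
restBR [0.6034 0.2163 0.008 ]
restBL [0.5995 0.3011 0.008 ]
nest [0.5959 0.0523 0.045 ]
```

Call:
{"op": "carry_out", "data": {"linear": [[0.58,0.97,0.12],[0.58,0.97,0.12],[0.58,0.97,0.12],[0.58,0.97,0.12],[0.58,0.97,0.12],[0.58,0.97,0.12],[0.58,0.97,0.12],[0.58,0.97,0.12],[0.58,0.97,0.12],[0.58,0.97,0.12],[0.58,0.97,0.12],[0.58,0.97,0.12]], "rotation": [[0,0,-0.29],[0,0,-0.29],[0,0,-0.29],[0,0,-0.29],[0,0,-0.29],[0,0,-0.29],[0,0,-0.29],[0,0,-0.29],[0,0,-0.29],[0,0,-0.29],[0,0,-0.29],[0,0,-0.29]], "grip": [-1,-1,-1,-1,-1,-1,-1,-1,-1,-1,-1,-1], "grip_force": 70}}

```text
time: 1.35
ee_pos: [0.3551, -0.2723, 0.268]
tcp_rot: [-180.0, 0.0, -4.9]
wrist_force: [0.4, -1.0, -0.1]
opening: 0.0856
grasp_force: 0.0
```

Call:
{"op": "carry_out", "data": {"linear": [[0.58,0.97,0.12],[0.58,0.97,0.12],[0.58,0.97,0.12],[0.58,0.97,0.12],[0.58,0.97,0.12],[0.58,0.97,0.12],[0.58,0.97,0.12],[0.58,0.97,0.12],[0.58,0.97,0.12],[0.58,0.97,0.12],[0.58,0.97,0.12],[0.58,0.97,0.12]], "rotation": [[0,0,0],[0,0,0],[0,0,0],[0,0,0],[0,0,0],[0,0,0],[0,0,0],[0,0,0],[0,0,0],[0,0,0],[0,0,0],[0,0,0]], "grip": [-1,-1,-1,-1,-1,-1,-1,-1,-1,-1,-1,-1]}}

```text
time: 2.55
ee_pos: [0.4943, -0.0401, 0.2968]
tcp_rot: [-180.0, 0.0, -4.7]
wrist_force: [-0.1, -0.3, -0.8]
opening: 0.0852
grasp_force: 0.0
```

Call:
{"op": "carry_out", "data": {"linear": [[0.58,0.97,0.12],[0.58,0.97,0.12],[0,0,0],[0,0,0]], "rotation": [[0,0,0],[0,0,0],[0,0,0],[0,0,0]], "grip": [-1,-1,-1,-1]}}

```text
time: 2.95
ee_pos: [0.5157, -0.0232, 0.3013]
tcp_rot: [-179.1, 0.1, -3.0]
wrist_force: [-0.2, 0.2, -0.2]
opening: 0.0855
grasp_force: 0.0
```

Run:
```python
from h import *
im=snap('wrist','w1'); cv2.imwrite('pics/w1b.png',cv2.resize(im,(800,600),interpolation=cv2.INTER_CUBIC))
```

Call:
{"op": "carry_out", "data": {"linear": [[0.3,1,0],[0.3,1,0],[0.3,1,0],[0.3,1,0],[0.3,1,0],[0.3,1,0],[0.3,1,0],[0.3,1,0],[0.3,1,0],[0.3,1,0],[0,0,0],[0,0,0]], "rotation": [[0,0,0.3],[0,0,0.3],[0,0,0],[0,0,0],[0,0,0],[0,0,0],[0,0,0],[0,0,0],[0,0,0],[0,0,0],[0,0,0],[0,0,0]], "grip": [-1,-1,-1,-1,-1,-1,-1,-1,-1,-1,-1,-1]}}

```text
time: 4.2
ee_pos: [0.5827, 0.1048, 0.3015]
tcp_rot: [-176.0, 0.1, 8.4]
wrist_force: [0.0, 0.6, -0.6]
opening: 0.0854
grasp_force: 0.0
```

Run:
```python
from h import *
im=snap('wrist','w2'); cv2.imwrite('pics/w2b.png',cv2.resize(im,(800,600),interpolation=cv2.INTER_CUBIC))
print(bot.get_obs())
```

```text
{'time': 4.25, 'q': array([  8.29670254,  13.04556188,  26.18084295, 103.1783184 ,
         4.01263467, 179.94566318]), 'qd': array([-0.3404868 , -0.54427368, -0.39495543, -0.17589308,  0.01674449,
       -0.0436717 ]), 'joint_efforts': array([ 4.33868011e-01, -5.85700214e+01,  4.50155747e+01, -4.76924388e-02,
        2.48946603e-01, -5.26554970e-05]), 'ee_pos': array([0.58254597, 0.10453852, 0.30169004]), 'tcp_rot': array([-1.75987326e+02,  3.92350098e-02,  8.35090618e+00]), 'wrist_force': array([0.24018481, 1.30081644, 1.16602983]), 'torque': array([-0.07204961, -0.0334169 , -0.03120017]), 'grasp_force': 0.0, 'opening': 0.08543506543375735}
```

View pics/w1b.png

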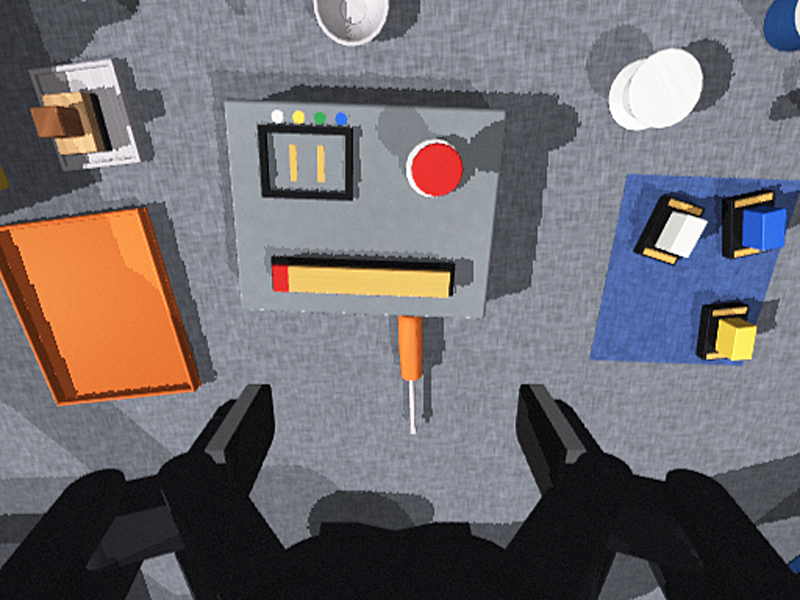

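View pics/w2b.png

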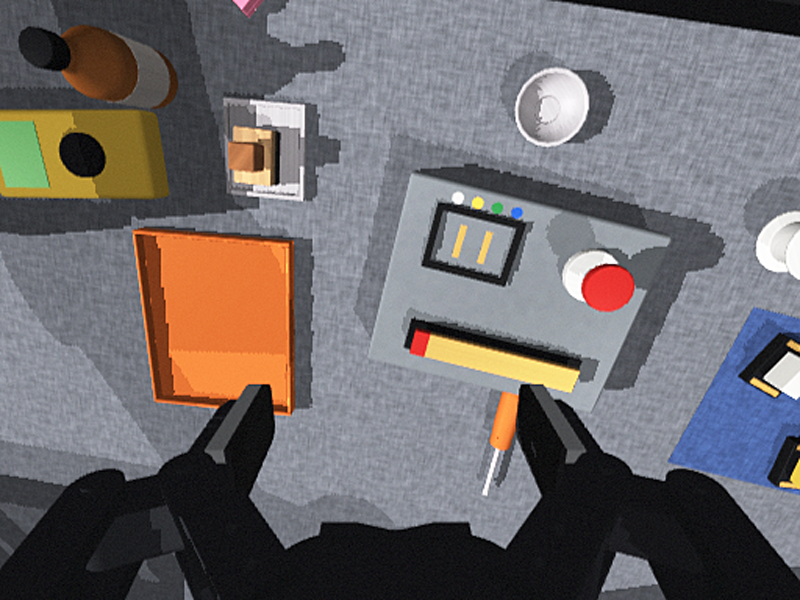

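w1 shows the tester from above: nest centre (307,162), plunger (436,168), strip corners red end (272,278) and plain end (450,283). w2 shows the rest around (265,150), with the block grip at (246,153), and the tray. Joint 6 hit its limit, so I'll use yaw ≥ q1, about 180°.

Call:
{"op": "carry_out", "data": {"linear": [[0,0,0],[0.1,0.36,-0.18],[0.1,0.36,-0.18],[0.1,0.36,-0.18],[0.1,0.36,-0.18],[0.1,0.36,-0.18],[0.1,0.36,-0.18],[0.1,0.36,-0.18],[0.1,0.36,-0.18],[0.1,0.36,-0.18],[0.1,0.36,-0.18],[0.1,0.36,-0.18]], "rotation": [[-0.5,-0.07,0],[0,0,0.975],[0,0,0.975],[0,0,0.975],[0,0,0.975],[0,0,0.975],[0,0,0.975],[0,0,0.975],[0,0,0.975],[0,0,0.975],[0,0,0.975],[0,0,0.975]], "grip": [-1,-1,-1,-1,-1,-1,-1,-1,-1,-1,-1,-1]}}

```text
time: 5.45
ee_pos: [0.6059, 0.1747, 0.2623]
tcp_rot: [-179.7, 0.1, 95.3]
wrist_force: [0.5, 0.2, -1.1]
opening: 0.0853
grasp_force: 0.0
```

Call:
{"op": "carry_out", "data": {"linear": [[0.1,0.36,-0.18],[0.1,0.36,-0.18],[0.1,0.36,-0.18],[0.1,0.36,-0.18],[0.1,0.36,-0.18],[0.1,0.36,-0.18],[0.1,0.36,-0.18],[0.1,0.36,-0.18],[0.1,0.36,-0.18],[0.1,0.36,-0.18],[0,0,0],[0,0,0]], "rotation": [[0,0,0.975],[0,0,0.975],[0,0,0.975],[0,0,0.975],[0,0,0.975],[0,0,0.975],[0,0,0.975],[0,0,0.975],[0,0,0.975],[0,0,0.975],[0,0,0],[0,0,0]], "grip": [-1,-1,-1,-1,-1,-1,-1,-1,-1,-1,-1,-1]}}

```text
time: 6.65
ee_pos: [0.6259, 0.2465, 0.2263]
tcp_rot: [-179.6, 0.1, 172.8]
wrist_force: [-0.3, -0.5, 0.5]
opening: 0.0856
grasp_force: 0.0
```

Run:
```python
from h import *
o=bot.get_obs();print(o['q'],o['ee_pos'],o['tcp_rot'])
im=snap('wrist','w3'); cv2.imwrite('pics/w3b.png',cv2.resize(im,(800,600),interpolation=cv2.INTER_CUBIC))
k=1.5625
P={'plunger':((437,168),(608,287)),'redNW':((272,265),(414,331)),'redSW':((272,292),(410,355)),'plainSE':((450,298),(574,392)),'plainNE':((452,269),(580,366)),'nestTL':((258,124),(435,202)),'nestTR':((353,124),(527,220)),'nestBR':((355,200),(508,286)),'nestBL':((261,198),(421,265)),
 'tTL':((226,100),(411,172)),'tTR':((505,109),(671,238)),'tBR':((484,318),(590,411)),'tBL':((242,305),(369,358)),'trTL':((0,227),(135,231)),'trTR':((146,207),(292,239)),'trBR':((197,388),(293,412)),'trBL':((58,404),(155,401))}
for n,(a,b) in P.items(): print(n,tri(('w1',a[0]/k,a[1]/k),('w2',b[0]/k,b[1]/k)))
```

```text
[21.64672592 22.89620348 30.0717447  97.31001393 -0.35836234 28.88542128] [0.62588283 0.2465312  0.22632782] [-1.79621264e+02  5.53662596e-02  1.72761908e+02]
plunger [ 0.5871 -0.0562  0.091 ]
redNW [0.5098 0.0921 0.0632]
redSW [0.4877 0.0926 0.0716]
plainSE [ 0.4734 -0.0681  0.0658]
plainNE [ 0.4971 -0.0711  0.0549]
nestTL [0.6287 0.0926 0.0436]
nestTR [0.6251 0.0104 0.0477]
nestBR [0.563  0.0134 0.0499]
nestBL [0.5693 0.0965 0.0503]
tTL [0.6501 0.1185 0.0381]
tTR [ 0.6294 -0.117   0.0462]
tBR [ 0.4401 -0.1045  0.0364]
tBL [0.4685 0.1312 0.0512]
trTL [ 0.5436  0.4114 -0.0186]
trTR [ 0.5619  0.2339 -0.0038]
trBR [0.3606 0.2142 0.013 ]
trBL [0.3482 0.3774 0.0174]
```

View pics/w3b.png

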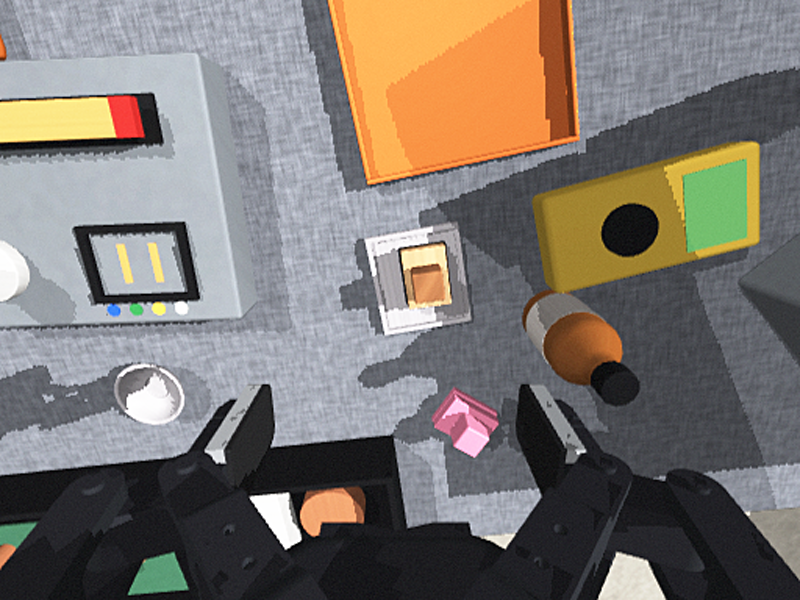

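w3 shows the rest (corners (365,240), (458,222), (471,322), (385,335)), the block in it at about (427,278), the pink look-alike (465,420) and the bottle (580,345). I'll fit the tester and tray, and crop the block.

```bash
cat > fit.py <<'E'
from h import *
from scipy.optimize import least_squares
k=1.5625
def fit(obs,x0):
    # obs: (tag,u,v,(local xyz)), u,v in 800x600 px; pose x,y,yaw and z offset
    def world(p,l): c,s=np.cos(p[2]),np.sin(p[2]); return [p[0]+c*l[0]-s*l[1],p[1]+s*l[0]+c*l[1],l[2]+p[3]]
    def f(p): return np.concatenate([np.array(proj(t,world(p,l)))-np.array([u/k,v/k]) for t,u,v,l in obs])
    r=least_squares(f,x0,loss='soft_l1'); return r.x,f(r.x).reshape(-1,2)
E
python3 - <<'E'
from fit import *
T=[]
def add(tag,l,d):
    for n,(u,v) in d.items(): T.append((tag,u,v,l[n]))
L={'pl':(.045,-.06,.095),'rNW':(-.043,.08,.065),'rSW':(-.067,.08,.065),'pSE':(-.067,-.08,.065),'pNE':(-.043,-.08,.065),
'nTL':(.075,.09,.05),'nTR':(.075,.01,.05),'nBR':(.015,.01,.05),'nBL':(.015,.09,.05),'tTL':(.095,.12,.045),'tTR':(.095,-.12,.045),'tBR':(-.095,-.12,.045),'tBL':(-.095,.12,.045)}
add('w1',L,{'pl':(437,168),'rNW':(272,265),'rSW':(272,292),'pSE':(450,298),'pNE':(452,269),'nTL':(258,124),'nTR':(353,124),'nBR':(355,200),'nBL':(261,198),'tTL':(226,100),'tTR':(505,109),'tBR':(484,318),'tBL':(242,305)})
add('w2',L,{'pl':(608,287),'rNW':(414,331),'rSW':(410,355),'pSE':(574,392),'pNE':(580,366),'nTL':(435,202),'nTR':(527,220),'nBR':(508,286),'nBL':(421,265),'tTL':(411,172),'tTR':(671,238),'tBR':(590,411),'tBL':(369,358)})
add('top0',L,{'pl':(434,302),'tTL':(340,272),'tTR':(466,283),'tBR':(459,382),'tBL':(331,372)})
add('w3',L,{'rNW':(144,137),'rSW':(138,95),'nTL':(201,299),'nBL':(186,222)})
p,r=fit(T,[.54,0,-.08,0]); print('tester',p,np.degrees(p[2])); print(r.round(1).tolist())
T.clear()
L={'TL':(.1025,.0825,.016),'TR':(.1025,-.0825,.016),'BR':(-.1025,-.0825,.016),'BL':(-.1025,.0825,.016)}
add('w2',L,{'TL':(135,231),'TR':(292,239),'BR':(293,412),'BL':(155,401)})
add('w3',L,{'TR':(369,184),'TL':(579,138)})
add('top0',L,{'TL':(193,323),'TR':(281,320),'BR':(286,433),'BL':(197,436)})
p,r=fit(T,[.45,.3,0,0]); print('tray',p,np.degrees(p[2])); print(r.round(1).tolist())
T.clear()
L={'TL':(.044,.039,.008),'TR':(.044,-.039,.008),'BR':(-.044,-.039,.008),'BL':(-.044,.039,.008)}
add('w3',L,{'BR':(365,240),'BL':(458,222),'TL':(471,322),'TR':(385,335)})
add('w2',L,{'TL':(224,96),'TR':(306,105),'BR':(305,201),'BL':(226,193)})
p,r=fit(T,[.64,.26,0,0]); print('rest',p,np.degrees(p[2])); print(r.round(1).tolist())
a=cv2.resize(cv2.imread('pics/w3.png')[140:215,228:308],(600,562),interpolation=cv2.INTER_CUBIC); cv2.imwrite('pics/c3.png',a)
E
```

```text
tester [ 0.54654134  0.00783954 -0.08464788 -0.00477081] -4.849966121512734
[[-0.5, 0.8], [1.0, -0.5], [2.0, -1.7], [-1.4, -1.6], [-1.5, 0.9], [0.4, 0.5], [-0.4, 2.6], [-1.7, -0.0], [1.5, -0.7], [-1.5, -0.9], [0.9, -0.6], [0.0, -0.3], [0.1, 2.5], [-0.6, 0.2], [1.1, -1.5], [-0.3, -2.7], [-2.9, -1.3], [-0.9, 1.7], [1.6, -0.5], [-1.7, 1.7], [-2.9, -0.6], [-0.1, -0.2], [-0.4, -1.2], [0.4, -1.9], [0.6, 0.6], [-1.8, -0.6], [0.7, -0.1], [-0.7, -1.6], [1.1, -1.6], [0.6, 0.6], [-1.1, 0.1], [-2.0, -0.9], [-3.7, 0.4], [-0.9, -1.1], [-1.1, -1.2]]
tray [ 0.45352713  0.30621141  0.07938018 -0.00574095] 4.54814912240188
[[-0.6, -1.1], [-1.6, 1.8], [-0.7, 0.6], [1.1, -1.0], [-0.5, -0.3], [-0.7, 0.0], [-0.6, 1.6], [-0.6, -0.9], [0.7, -3.0], [0.5, -0.1]]
rest [6.47949798e-01 2.63264686e-01 4.99375387e-02 2.55024239e-04] 2.8612102052587334
[[-0.5, -0.8], [-0.5, 0.2], [-0.6, -0.9], [-0.9, -0.3], [-0.7, -0.1], [-0.6, -0.7], [-1.5, -0.6], [0.1, -0.7]]
```

View pics/c3.png

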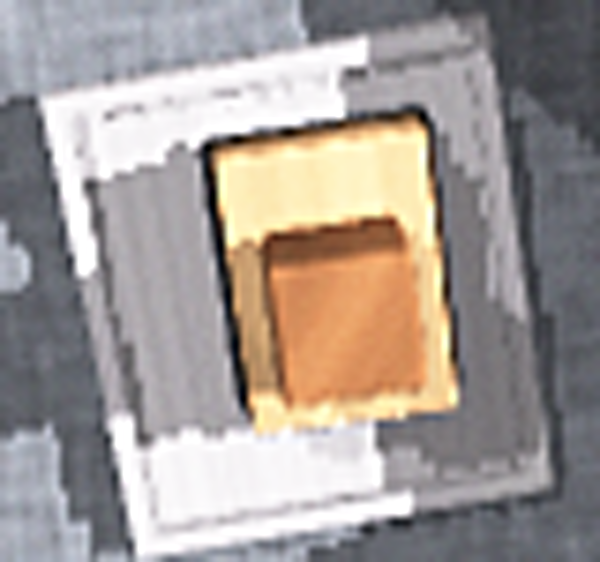

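The crop shows the block's top face (210,145), (425,115), (458,405), (252,432) and the grip top (270,263), (408,245), (425,390), (288,405).

Run:
```python
from fit import *
c=lambda x,y:((228+x/7.5)*k,(140+y/7.49)*k)
O=[]
for (x,y),l in (((210,145),(-.025,-.02,.024)),((425,115),(-.025,.02,.024)),((458,405),(.025,.02,.024)),((252,432),(.025,-.02,.024)),((270,263),(-.012,-.012,.05)),((408,245),(-.012,.012,.05)),((425,390),(.012,.012,.05)),((288,405),(.012,-.012,.05))):
    O.append(('w3',*c(x,y),l))
p,r=fit(O,[.64,.26,0,0]); print(p,np.degrees(p[2]),r.round(1).tolist())
O.append(('w2',246,155,(0,0,.05))); O.append(('top0',260,272,(0,0,.05)));O.append(('scene0',451,414,(0,0,.05)))
p,r=fit(O,[.64,.26,0,0]); print(p,np.degrees(p[2]),r.round(1).tolist())
```

```text
[ 0.64384383  0.26987087  0.01298625 -0.00937847] 0.7440573973358313 [[-0.7, 1.8], [1.5, 1.6], [0.8, -0.7], [-1.3, -0.4], [-0.6, 0.2], [0.7, -0.1], [0.4, -0.8], [-0.6, -0.3]]
[ 0.64267092  0.26926478  0.01196932 -0.00598942] 0.6857916621478739 [[-1.3, 1.5], [1.3, 1.3], [0.6, -0.6], [-1.8, -0.3], [-1.2, 0.0], [0.4, -0.2], [0.1, -0.7], [-1.1, -0.2], [-2.0, -0.4], [-1.8, 1.1], [-0.5, 1.9]]
```

Call:
{"op": "carry_out", "data": {"linear": [[0.43,0.55,0],[0.42,0.55,0],[0,0,-0.9],[0,0,-0.9],[0,0,-0.9],[0,0,-0.9],[0,0,-0.9],[0,0,-0.9],[0,0,-0.9],[0,0,-0.9],[0,0,0],[0,0,0]], "rotation": [[0,0,0.5],[0,0,0.49],[0,0,0],[0,0,0],[0,0,0],[0,0,0],[0,0,0],[0,0,0],[0,0,0],[0,0,0],[0,0,0],[0,0,0]], "grip": [-1,-1,-1,-1,-1,-1,-1,-1,-1,-1,-1,-1]}}

```text
time: 7.9
ee_pos: [0.643, 0.2686, 0.0828]
tcp_rot: [-179.6, 0.1, -179.2]
wrist_force: [0.1, 0.6, 0.2]
opening: 0.0852
grasp_force: 0.0
```

Run:
```python
from h import *
o=bot.get_obs();print(o['q'],o['ee_pos'],o['tcp_rot'])
im=snap('wrist','w4'); cv2.imwrite('pics/w4b.png',cv2.resize(im,(800,600),interpolation=cv2.INTER_CUBIC))
```

```text
[22.81606849 25.17648047 17.21171623 82.11961153 -0.36328457 22.00346697] [0.64304339 0.26861738 0.08276198] [-1.79631564e+02  5.78782176e-02 -1.79186945e+02]
```

View pics/w4b.png

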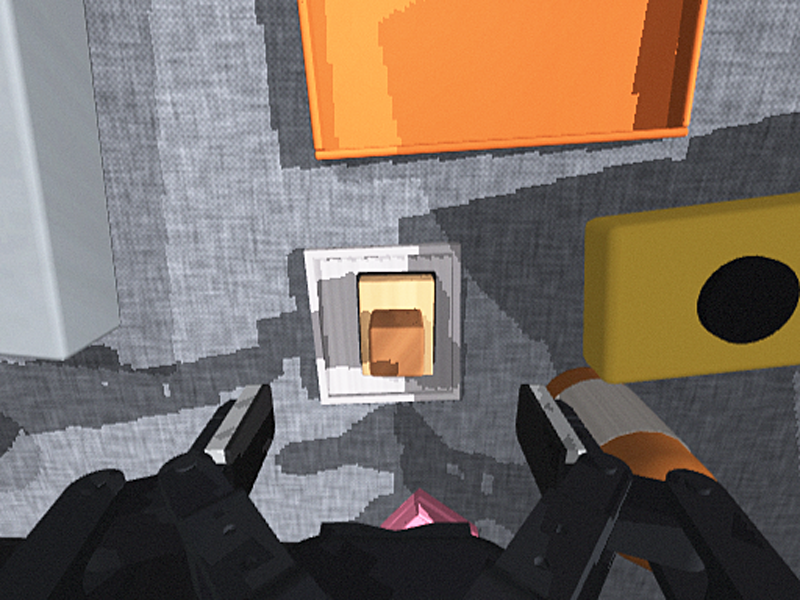

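The block's grip top sits at (396,345), centred between the fingers (midpoint 395) and square to them. Descend and grip.

Call:
{"op": "carry_out", "data": {"linear": [[0,0,-0.82],[0,0,-0.81],[0,0,-0.81],[0,0,0],[0,0,0],[0,0,0],[0,0,0],[0,0,0],[0,0,0],[0,0,0],[0,0,0],[0,0,0]], "rotation": [[0,0,0],[0,0,0],[0,0,0],[0,0,0],[0,0,0],[0,0,0],[0,0,0],[0,0,0],[0,0,0],[0,0,0],[0,0,0],[0,0,0]], "grip": [-1,-1,-1,-1,1,1,1,1,1,1,1,1], "grip_force": 80}}

```text
time: 9.15
ee_pos: [0.6435, 0.2691, 0.0343]
tcp_rot: [-179.7, 0.1, -179.1]
wrist_force: [-0.0, -0.3, 5.3]
opening: 0.0228
grasp_force: 79.4
```

Call:
{"op": "carry_out", "data": {"linear": [[0,0,0.5],[0,0,1],[0,0,1],[0,0,1],[0,0,1],[0,0,1],[0,0,0],[0,0,0]], "rotation": [[0,0,0],[0,0,0],[0,0,0],[0,0,0],[0,0,0],[0,0,0],[0,0,0],[0,0,0]], "grip": [1,1,1,1,1,1,1,1]}}

```text
time: 9.95
ee_pos: [0.6431, 0.2691, 0.143]
tcp_rot: [-179.6, 0.1, -179.1]
wrist_force: [-0.3, -0.2, -1.6]
opening: 0.0225
grasp_force: 78.4
```

Run:
```python
from h import *
o=bot.get_obs();print(o['q'],o['ee_pos'],o['tcp_rot'],o['wrist_force'],o['opening'])
p=np.array([.5465,.0078]);a=np.radians(-4.85);R=np.array([[np.cos(a),-np.sin(a)],[np.sin(a),np.cos(a)]])
for n,l in (('strip+62',(-.055,.062)),('strip0',(-.055,0)),('strip-62',(-.055,-.062)),('nest',(.045,.05)),('plunger',(.045,-.06))): print(n,p+R@np.array(l))
```

```text
[22.84552051 25.09626807 23.74624756 88.7314594  -0.3568537  21.92429515] [0.64307546 0.26905335 0.14301385] [-1.79638532e+02  5.76543667e-02 -1.79078339e+02] [-0.28336086 -0.18840328 -1.61517201] 0.02250086127128198
strip+62 [0.49693887 0.07422811]
strip0 [0.49169693 0.01245011]
strip-62 [ 0.48645499 -0.0493279 ]
nest [0.59556625 0.05381634]
plunger [ 0.58626603 -0.0557898 ]
```

Call:
{"op": "carry_out", "data": {"linear": [[-0.73,-0.945,0],[-0.73,-0.945,0],[-0.73,-0.945,0],[-0.73,-0.945,0],[-0.73,-0.945,0],[-0.73,-0.945,0],[-0.73,-0.945,0],[-0.73,-0.945,0],[-0.73,-0.945,0],[-0.73,-0.945,0],[0,0,0],[0,0,0]], "rotation": [[0,0,-0.12],[0,0,-0.12],[0,0,-0.12],[0,0,-0.12],[0,0,-0.12],[0,0,-0.12],[0,0,0],[0,0,0],[0,0,0],[0,0,0],[0,0,0],[0,0,0]], "grip": [1,1,1,1,1,1,1,1,1,1,1,1]}}

```text
time: 11.15
ee_pos: [0.4967, 0.0799, 0.1424]
tcp_rot: [-179.6, 0.0, 175.1]
wrist_force: [0.5, 0.4, -0.7]
opening: 0.0225
grasp_force: 78.6
```

Run:
```python
from h import *
o=bot.get_obs();print(o['q'],o['ee_pos'],o['tcp_rot'],o['wrist_force'],o['opening'])
im=snap('wrist','w5'); cv2.imwrite('pics/w5b.png',cv2.resize(im,(800,600),interpolation=cv2.INTER_CUBIC))
```

```text
[ 9.33055675 -2.19353526 -7.9467454  84.33288761 -0.35893355 14.21475327] [0.49671824 0.07985422 0.14240975] [-1.79630914e+02  4.67637310e-03  1.75116088e+02] [ 0.48209781  0.44081794 -0.74805556] 0.02247977921795315
```

View pics/w5b.png

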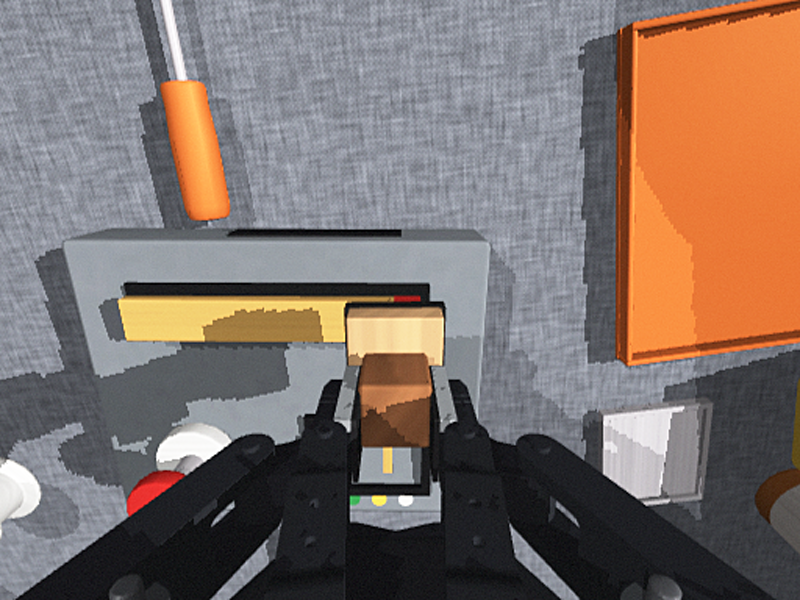

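The block is held square and parallel to the strip, over its red end (red visible at (410,299)). Descend to about 3 mm above it.

Call:
{"op": "carry_out", "data": {"linear": [[0,0,-0.7],[0,0,-0.7],[0,0,-0.7],[0,0,0],[0,0,0],[0,0,0]], "rotation": [[0,0,0],[0,0,0],[0,0,0],[0,0,0],[0,0,0],[0,0,0]], "grip": [1,1,1,1,1,1]}}

```text
time: 11.8
ee_pos: [0.4973, 0.0801, 0.1017]
tcp_rot: [-179.6, 0.1, 175.2]
wrist_force: [0.7, 0.7, -0.7]
opening: 0.0227
grasp_force: 78.6
```

Call:
{"op": "carry_out", "data": {"linear": [[0,0,-0.1],[0,0,-0.1],[0,0,0],[0,0,0]], "rotation": [[0,0,0],[0,0,0],[0,0,0],[0,0,0]], "grip": [1,1,1,1]}}

```text
time: 12.2
ee_pos: [0.4971, 0.08, 0.0974]
tcp_rot: [-179.6, 0.1, 175.2]
wrist_force: [0.9, -0.3, -0.7]
opening: 0.0223
grasp_force: 78.6
```

Call:
{"op": "carry_out", "data": {"linear": [[0,0,-0.1],[0,0,-0.1],[0,0,0],[0,0,0]], "rotation": [[0,0,0],[0,0,0],[0,0,0],[0,0,0]], "grip": [1,1,1,1]}}

```text
time: 12.6
ee_pos: [0.4972, 0.08, 0.0936]
tcp_rot: [-179.6, 0.1, 175.2]
wrist_force: [-0.3, -0.9, 2.4]
opening: 0.0228
grasp_force: 78.8
```

Call:
{"op": "carry_out", "data": {"linear": [[0,0,-0.12],[0,0,-0.12],[0,0,0],[0,0,0]], "rotation": [[0,0,0],[0,0,0],[0,0,0],[0,0,0]], "grip": [1,1,1,1]}}

```text
time: 13.0
ee_pos: [0.4972, 0.08, 0.0888]
tcp_rot: [-179.6, 0.1, 175.2]
wrist_force: [-0.1, -0.3, 6.4]
opening: 0.0226
grasp_force: 79.4
```

Run:
```python
from h import *
for i in range(4):
    bot.camera('wrist'); o=bot.get_obs();print(o['ee_pos'],o['wrist_force'])
```

```text
[0.49722088 0.08004541 0.08882664] [-1.36905563 -0.01081413  6.54748059]
[0.49724113 0.08002662 0.08883706] [-0.99257373  0.38746194  4.94396893]
[0.49725237 0.08004371 0.08885634] [-1.23960122  0.63190645  6.27623809]
[0.49724719 0.08001244 0.08886614] [-0.53873051 -0.59768262  6.52971653]
```

Call:
{"op": "carry_out", "data": {"linear": [[-0.02,-0.24,0],[-0.03,-0.36,0],[-0.04,-0.48,0],[-0.04,-0.48,0],[-0.04,-0.48,0],[-0.04,-0.48,0]], "rotation": [[0,0,0],[0,0,0],[0,0,0],[0,0,0],[0,0,0],[0,0,0]], "grip": [1,1,1,1,1,1]}}

```text
time: 13.8
ee_pos: [0.4934, 0.0301, 0.0891]
tcp_rot: [-179.8, 0.1, 175.2]
wrist_force: [0.2, 4.3, 6.6]
opening: 0.0224
grasp_force: 79.5
```

Call:
{"op": "carry_out", "data": {"linear": [[-0.04,-0.48,0],[-0.04,-0.48,0],[-0.04,-0.48,0],[-0.04,-0.48,0]], "rotation": [[0,0,0],[0,0,0],[0,0,0],[0,0,0]], "grip": [1,1,1,1]}}

```text
time: 14.2
ee_pos: [0.4902, -0.0083, 0.089]
tcp_rot: [-179.8, 0.1, 175.2]
wrist_force: [1.0, 5.8, 6.6]
opening: 0.0225
grasp_force: 79.5
```

Call:
{"op": "carry_out", "data": {"linear": [[-0.04,-0.48,0],[-0.04,-0.48,0],[-0.04,-0.48,0],[-0.04,-0.48,0],[-0.03,-0.42,0],[0,0,0],[0,0,0]], "rotation": [[0,0,0],[0,0,0],[0,0,0],[0,0,0],[0,0,0],[0,0,0],[0,0,0]], "grip": [1,1,1,1,1,1,1]}}

```text
time: 14.9
ee_pos: [0.4862, -0.056, 0.089]
tcp_rot: [-179.6, 0.1, 175.1]
wrist_force: [-0.4, -1.6, 6.5]
opening: 0.0223
grasp_force: 79.6
```

Run:
```python
from h import *
im=snap('wrist','w6');o=bot.get_obs();print(o['ee_pos'],o['wrist_force'],o['tcp_rot'])
cv2.imwrite('pics/w6b.png',cv2.resize(im,(800,600)))
```

```text
[ 0.48619897 -0.05601341  0.08894011] [ 0.14779311 -2.38278211  5.59060498] [-1.79599710e+02  1.22501723e-01  1.75137339e+02]
```

View pics/w6b.png

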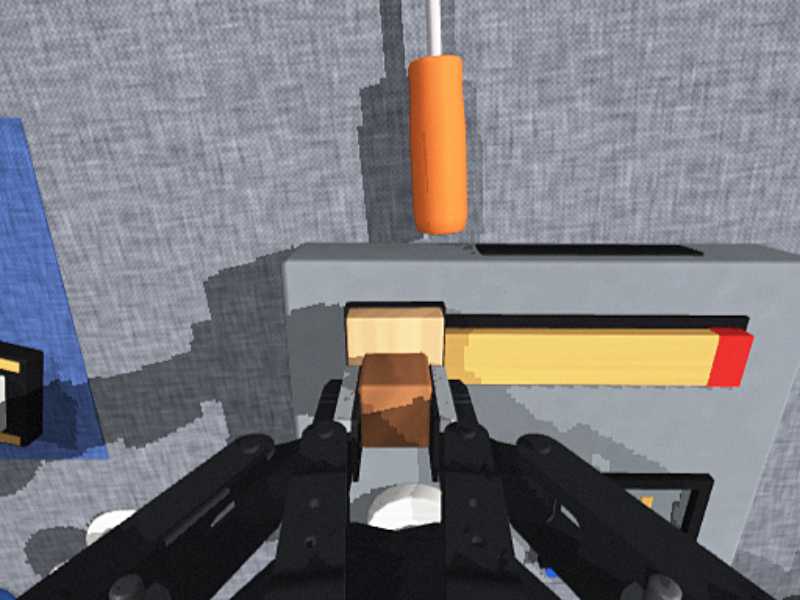

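The stroke ended with the block at the plain end and the strip still sunk. Lift and return to the rest.

Call:
{"op": "carry_out", "data": {"linear": [[0,0,0.9],[0,0,0.9],[0,0,1],[0.47,0.95,0],[0.47,0.95,0],[0.47,0.95,0],[0.47,0.95,0],[0.47,0.95,0],[0.47,0.95,0],[0.47,0.95,0],[0.47,0.95,0],[0.47,0.95,0]], "rotation": [[0,0,0],[0,0,0],[0,0,0],[0,0,0.12],[0,0,0.12],[0,0,0.12],[0,0,0.12],[0,0,0.12],[0,0,0.12],[0,0,0],[0,0,0],[0,0,0]], "grip": [1,1,1,1,1,1,1,1,1,1,1,1]}}

```text
time: 16.15
ee_pos: [0.5705, 0.1162, 0.1436]
tcp_rot: [-179.6, -0.0, -179.1]
wrist_force: [0.3, 0.4, -1.8]
opening: 0.0225
grasp_force: 78.6
```

Call:
{"op": "carry_out", "data": {"linear": [[0.46,0.95,0],[0.47,0.95,0],[0.47,0.95,0],[0.47,0.95,0],[0.47,0.95,0],[0.47,0.95,0],[0.47,0.95,0],[0.47,0.95,0],[0,0,0],[0,0,0]], "rotation": [[0,0,0],[0,0,0],[0,0,0],[0,0,0],[0,0,0],[0,0,0],[0,0,0],[0,0,0],[0,0,0],[0,0,0]], "grip": [1,1,1,1,1,1,1,1,1,1]}}

```text
time: 17.15
ee_pos: [0.6451, 0.2674, 0.1432]
tcp_rot: [-179.6, -0.0, -179.0]
wrist_force: [0.3, 0.8, -1.3]
opening: 0.0224
grasp_force: 78.7
```

Run:
```python
from h import *
im=snap('wrist','w7');o=bot.get_obs();print(o['ee_pos'],o['wrist_force'],o['tcp_rot'])
a=cv2.imread('pics/w5.png')[180:300,210:300].astype(int);b=im[180:300,210:300].astype(int)
print(abs(a-b)[:110,20:70].mean(), abs(cv2.imread('pics/w6.png')[180:300,210:300].astype(int)-a)[:110,20:70].mean())
```

```text
[0.64507454 0.26697332 0.14368826] [-0.88128667  0.15119125 -0.98382437] [-1.79593867e+02 -1.78855071e-02 -1.79078140e+02]
35.213757575757576 16.715515151515152
```

Call:
{"op": "carry_out", "data": {"linear": [[0,0,-0.9],[0,0,-0.9],[0,0,-0.9],[0,0,-0.9],[0,0,-0.9],[0,0,-0.6],[0,0,-0.25],[0,0,0],[0,0,0]], "rotation": [[0,0,0],[0,0,0],[0,0,0],[0,0,0],[0,0,0],[0,0,0],[0,0,0],[0,0,0],[0,0,0]], "grip": [1,1,1,1,1,1,1,1,1]}}

```text
time: 18.1
ee_pos: [0.6458, 0.2674, 0.0385]
tcp_rot: [-179.7, 0.1, -179.1]
wrist_force: [-0.0, 0.3, -0.6]
opening: 0.0227
grasp_force: 78.7
```

Call:
{"op": "carry_out", "data": {"linear": [[0,0,-0.12],[0,0,-0.1],[0,0,0],[0,0,0]], "rotation": [[0,0,0],[0,0,0],[0,0,0],[0,0,0]], "grip": [1,1,1,1]}}

```text
time: 18.5
ee_pos: [0.6459, 0.2676, 0.0342]
tcp_rot: [-179.7, 0.1, -179.1]
wrist_force: [-1.4, -1.0, 5.7]
opening: 0.0226
grasp_force: 79.5
```

Call:
{"op": "carry_out", "data": {"linear": [[0,0,0],[0,0,0],[0,0,0],[0,0,0],[0,0,0.4],[0,0,0.9],[0,0,0.9],[0,0,0.9],[0,0,0.9],[0,0,0.9],[0,0,0.9],[0,0,0.9]], "rotation": [[0,0,0],[0,0,0],[0,0,0],[0,0,0],[0,0,0],[0,0,0],[0,0,0],[0,0,0],[0,0,0],[0,0,0],[0,0,0],[0,0,0]], "grip": [-0.5,-0.5,-0.5,-0.5,-0.5,-0.5,-0.5,-0.5,-0.5,-0.5,-0.5,-0.5]}}

```text
time: 19.7
ee_pos: [0.6454, 0.2674, 0.1686]
tcp_rot: [-179.6, 0.1, -179.1]
wrist_force: [0.4, 0.3, 0.3]
opening: 0.0642
grasp_force: 0.0
```

Call:
{"op": "carry_out", "data": {"linear": [[-0.26,-1,0.2],[-0.26,-1,0.2],[-0.26,-1,0.2],[-0.26,-1,0.2],[-0.26,-1,0.2],[-0.26,-1,0.2],[-0.26,-1,0.2],[-0.26,-1,0.2],[-0.26,-1,0.2],[-0.26,-1,0.2],[-0.26,-1,0.2],[-0.26,-1,0.2]], "rotation": [[0,0,0],[0,0,0],[0,0,0],[0,0,0],[0,0,0],[0,0,0],[0,0,0],[0,0,0],[0,0,0],[0,0,0],[0,0,0],[0,0,0]], "grip": [-0.5,-0.5,-0.5,-0.5,-0.5,-0.5,-0.5,-0.5,-0.5,-0.5,-0.5,-0.5]}}

```text
time: 20.9
ee_pos: [0.5824, 0.0258, 0.2155]
tcp_rot: [-179.6, 0.1, -179.1]
wrist_force: [0.2, -0.8, 0.3]
opening: 0.0643
grasp_force: 0.0
```

Call:
{"op": "carry_out", "data": {"linear": [[-0.26,-1,0],[-0.26,-1,0],[-0.26,-1,0],[-0.26,-1,0],[-0.26,-1,0],[-0.26,-1,0],[-0.26,-1,0],[-0.26,-1,0],[-0.26,-1,0],[-0.26,-1,0],[-0.26,-1,0],[-0.26,-1,0]], "rotation": [[0,0,0],[0,0,0],[0,0,0],[0,0,0],[0,0,0],[0,0,0],[0,0,0],[0,0,0],[0,0,0],[0,0,0],[0,0,0],[0,0,0]], "grip": [-0.5,-0.5,-0.5,-0.5,-0.5,-0.5,-0.5,-0.5,-0.5,-0.5,-0.5,-0.5]}}

```text
time: 22.1
ee_pos: [0.5197, -0.214, 0.2154]
tcp_rot: [-179.6, 0.1, -179.1]
wrist_force: [0.3, 0.2, 0.9]
opening: 0.0641
grasp_force: 0.0
```

Call:
{"op": "carry_out", "data": {"linear": [[-0.26,-1,0],[-0.26,-1,0],[-0.26,-1,0],[-0.26,-1,0],[-0.26,-1,0],[0,0,0],[0,0,0]], "rotation": [[0,0,0],[0,0,0],[0,0,0],[0,0,0],[0,0,0],[0,0,0],[0,0,0]], "grip": [-0.5,-0.5,-0.5,-0.5,-0.5,-0.5,-0.5]}}

```text
time: 22.8
ee_pos: [0.494, -0.313, 0.2152]
tcp_rot: [-179.6, 0.1, -179.2]
wrist_force: [-0.1, 0.4, 0.2]
opening: 0.0642
grasp_force: 0.0
```

Run:
```python
from h import *
im=snap('wrist','w8');o=bot.get_obs();print(o['ee_pos'],o['wrist_force'],o['tcp_rot'],o['opening'])
cv2.imwrite('pics/w8b.png',cv2.resize(im,(800,600),interpolation=cv2.INTER_CUBIC))
```

```text
[ 0.49431022 -0.31247531  0.21522927] [-0.40809267  0.2486539   0.80747357] [-1.79648250e+02  5.84158779e-02 -1.79099910e+02] 0.06396267431559127
```

View pics/w8b.png

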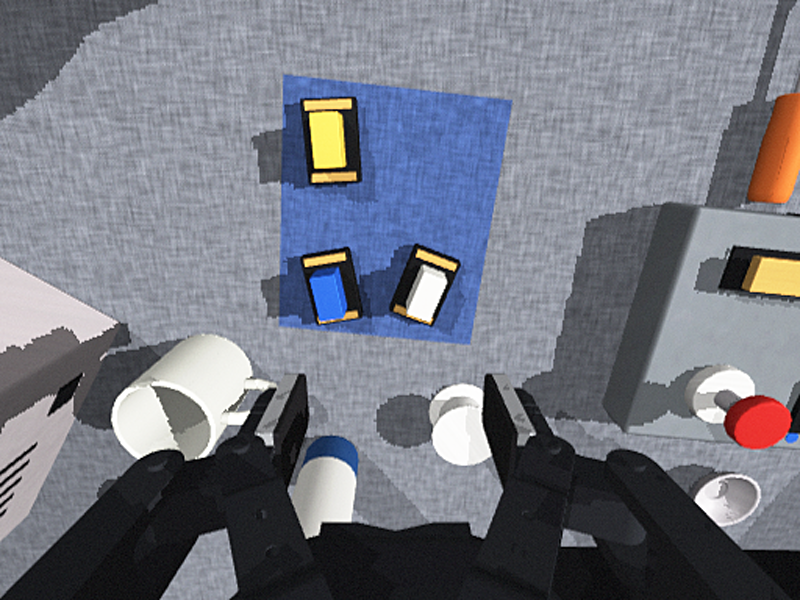

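The three modules, as base corners: blue (301,254)–(347,247)–(360,316)–(320,325), yellow (300,99)–(354,96)–(361,182)–(307,185), white (416,244)–(460,258)–(435,327)–(391,310).

```bash
cat > mods.py <<'E'
from fit import *
def modfit(tag,c,x0,rib=None):
    O=[(tag,*q,l) for q,l in zip(c,((-.03,-.02,.014),(-.03,.02,.014),(.03,.02,.014),(.03,-.02,.014)))]
    if rib: O+=[(tag,*q,l) for q,l in zip(rib,((-.018,-.01,.04),(-.018,.01,.04),(.018,.01,.04),(.018,-.01,.04)))]
    p,r=fit(O,x0); return p[:2].round(4),np.degrees(p[2]).round(1),p[3].round(4),r.round(1).tolist()
E
python3 - <<'E'
from mods import *
print(modfit('w8',[(301,254),(347,247),(360,316),(320,325)],[.52,-.36,0,0],[(308,271),(340,265),(348,316),(316,322)]))
print(modfit('w8',[(300,99),(354,96),(361,182),(307,185)],[.4,-.36,0,0],[(308,114),(342,111),(347,167),(313,171)]))
print(modfit('w8',[(416,244),(460,258),(435,327),(391,310)],[.52,-.29,0,0],[(418,266),(448,272),(434,320),(406,312)]))
for t,u,v in(('blue',(598,341),(332,295)),('yellow',(598,405),(327,140)),('white',(558,344),(427,292))): print(t,tri(('top0',u[0]/k,u[1]/k),('w8',v[0]/k,v[1]/k)))
E
```

```text
(array([ 0.5115, -0.3636]), np.float64(10.8), np.float64(0.0077), [[-0.9, -0.1], [1.6, -1.1], [2.9, 0.1], [-1.8, -0.7], [0.7, 2.7], [-2.7, 3.6], [-1.3, 0.0], [2.7, -1.2]])
(array([ 0.4029, -0.3624]), np.float64(3.6), np.float64(-0.0003), [[-0.3, -0.0], [0.7, -0.0], [0.2, 0.4], [1.3, 0.2], [0.1, -0.6], [-2.6, 0.3], [-2.7, 0.5], [0.7, -1.1]])
(array([ 0.5106, -0.2894]), np.float64(-17.0), np.float64(0.0032), [[-1.7, -1.1], [0.6, -0.3], [0.4, -1.8], [-0.5, 0.3], [2.7, 1.6], [-0.2, 2.9], [-1.6, -0.4], [0.6, -0.0]])
blue [ 0.5186 -0.3646  0.0251]
yellow [ 0.4005 -0.3648  0.0164]
white [ 0.5131 -0.2885  0.0296]
```

Call:
{"op": "carry_out", "data": {"linear": [[0.2,-0.5,-0.95],[0.2,-0.5,-0.95],[0.2,-0.5,-0.95],[0.2,-0.5,-0.95],[0.15,-0.52,-0.95],[0,0,0],[0,0,0]], "rotation": [[0,0,0.24],[0,0,0.24],[0,0,0.24],[0,0,0.24],[0,0,0.24],[0,0,0],[0,0,0]], "grip": [-0.3,-0.3,-0.3,-0.3,-0.3,-0.3,-0.3]}}

```text
time: 23.55
ee_pos: [0.5136, -0.3622, 0.1205]
tcp_rot: [-179.7, 0.0, -169.5]
wrist_force: [0.6, -0.2, 0.8]
opening: 0.0552
grasp_force: 0.0
```

Run:
```python
from mods import *
im=snap('wrist','w9');o=bot.get_obs();print(o['ee_pos'],o['tcp_rot'],o['opening'])
hsv=cv2.cvtColor(im,cv2.COLOR_BGR2HSV)
c=im[120:290,150:350]; cv2.imwrite('pics/w9b.png',cv2.resize(c,(800,680))[:600])
```

```text
[ 0.51388538 -0.36234203  0.12122948] [-1.79613351e+02  8.88039618e-02 -1.69491740e+02] 0.055350171110859665
```

View pics/w9b.png

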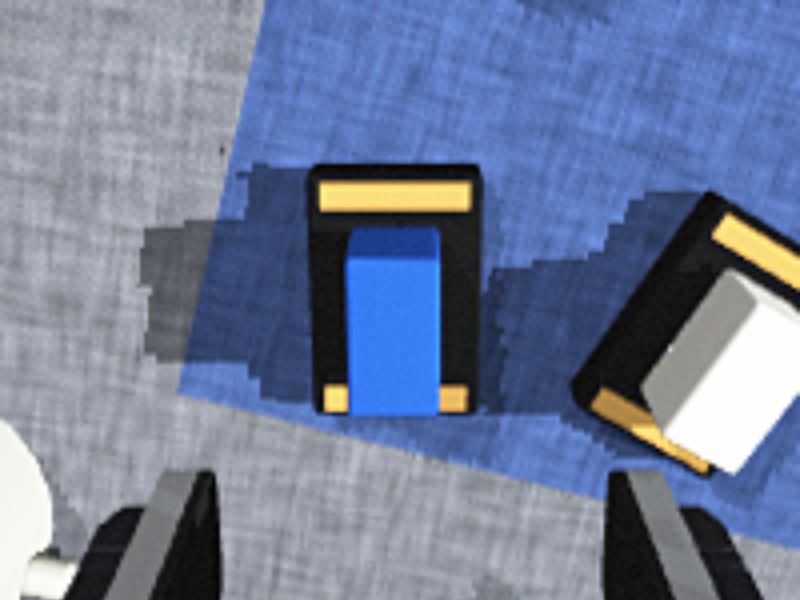

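Blue is aligned with the hand; its rib top corners are at crop (347,258), (440,258), (440,415), (348,415).

Run:
```python
from mods import *
g=lambda x,y:(150+x/4,120+y/4)
a=[onz('w9',*g(x,y),.04) for x,y in((347,258),(440,258),(440,415),(348,415))]
print(np.array(a),np.mean(a,0)); d=a[2]-a[1]; print(np.linalg.norm(d),np.linalg.norm(a[1]-a[0]),np.degrees(np.arctan2(d[1],d[0])))
b=[onz('w9',*g(x,y),.014) for x,y in((318,180),(472,180),(468,412),(324,412))]
print(np.array(b),np.mean(b,0))
```

```text
[[ 0.5    -0.3785  0.04  ]
 [ 0.4965 -0.3597  0.04  ]
 [ 0.5315 -0.3529  0.04  ]
 [ 0.5351 -0.3725  0.04  ]] [ 0.515775 -0.3659    0.04    ]
0.03565445273735103 0.019123022773609808 10.994777349292185
[[ 0.4913 -0.3882  0.014 ]
 [ 0.4849 -0.354   0.014 ]
 [ 0.5415 -0.3435  0.014 ]
 [ 0.5479 -0.3778  0.014 ]] [ 0.5164   -0.365875  0.014   ]
```

Call:
{"op": "carry_out", "data": {"linear": [[0.1,-0.19,-0.6],[0,0,-0.9],[0,0,-0.9],[0,0,-0.9],[0,0,-0.9],[0,0,-0.5],[0,0,0],[0,0,0]], "rotation": [[0,0,0],[0,0,0],[0,0,0],[0,0,0],[0,0,0],[0,0,0],[0,0,0],[0,0,0]], "grip": [-0.3,-0.3,-0.3,-0.3,-0.3,-0.3,-0.3,-0.3]}}

```text
time: 24.4
ee_pos: [0.5159, -0.3669, 0.0268]
tcp_rot: [-179.6, 0.1, -169.5]
wrist_force: [-0.0, -0.5, 0.7]
opening: 0.0555
grasp_force: 0.0
```

Call:
{"op": "carry_out", "data": {"linear": [[0,0,0],[0,0,0],[0,0,0],[0,0,0],[0,0,0],[0,0,0]], "rotation": [[0,0,0],[0,0,0],[0,0,0],[0,0,0],[0,0,0],[0,0,0]], "grip": [1,1,1,1,1,1]}}

```text
time: 25.0
ee_pos: [0.5161, -0.3672, 0.0273]
tcp_rot: [-179.6, 0.1, -169.5]
wrist_force: [-0.4, 0.2, 6.6]
opening: 0.0185
grasp_force: 79.7
```

Call:
{"op": "carry_out", "data": {"linear": [[0,0,0.5],[0,0,0.95],[0,0,0.95],[0,0,0.95],[0,0,0.95],[0,0,0.95],[0,0,0.9],[0.18,0.955,0],[0.18,0.955,0],[0.18,0.955,0],[0.18,0.955,0],[0.18,0.955,0]], "rotation": [[0,0,0],[0,0,0],[0,0,0],[0,0,0],[0,0,0],[0,0,0],[0,0,0],[0,0,0],[0,0,0],[0,0,0],[0,0,0],[0,0,0]], "grip": [1,1,1,1,1,1,1,1,1,1,1,1]}}

```text
time: 26.2
ee_pos: [0.5335, -0.2688, 0.1482]
tcp_rot: [-179.7, -0.0, -169.4]
wrist_force: [0.4, 0.4, -1.1]
opening: 0.0185
grasp_force: 78.8
```

Call:
{"op": "carry_out", "data": {"linear": [[0.18,0.955,0],[0.18,0.955,0],[0.18,0.955,0],[0.18,0.955,0],[0.18,0.955,0],[0.18,0.955,0],[0.18,0.955,0],[0.18,0.955,0],[0.18,0.955,0],[0.18,0.955,0],[0.18,0.955,0],[0.18,0.955,0]], "rotation": [[0,0,0.85],[0,0,0.85],[0,0,0.85],[0,0,0.85],[0,0,0.85],[0,0,0.85],[0,0,0.85],[0,0,0.85],[0,0,0.85],[0,0,0.85],[0,0,0.84],[0,0,0]], "grip": [1,1,1,1,1,1,1,1,1,1,1,1]}}

```text
time: 27.4
ee_pos: [0.576, -0.0398, 0.1482]
tcp_rot: [-179.7, 0.1, -94.5]
wrist_force: [0.5, -0.5, -1.3]
opening: 0.0179
grasp_force: 78.8
```

Call:
{"op": "carry_out", "data": {"linear": [[0.18,0.955,0],[0.18,0.955,0],[0.18,0.955,0],[0.18,0.955,0],[0.18,0.955,0],[0,0,0],[0,0,0]], "rotation": [[0,0,0],[0,0,0],[0,0,0],[0,0,0],[0,0,0],[0,0,0],[0,0,0]], "grip": [1,1,1,1,1,1,1]}}

```text
time: 28.1
ee_pos: [0.594, 0.0544, 0.1484]
tcp_rot: [-179.7, 0.0, -94.7]
wrist_force: [-0.2, -0.1, -1.9]
opening: 0.0183
grasp_force: 78.8
```

Call:
{"op": "carry_out", "data": {"linear": [[0.08,-0.03,-0.7],[0,0,-0.8],[0,0,-0.8],[0,0,-0.75],[0,0,0],[0,0,0]], "rotation": [[0,0,0],[0,0,0],[0,0,0],[0,0,0],[0,0,0],[0,0,0]], "grip": [1,1,1,1,1,1]}}

```text
time: 28.7
ee_pos: [0.5962, 0.0525, 0.0878]
tcp_rot: [-179.7, 0.0, -94.8]
wrist_force: [-0.3, 0.7, -0.5]
opening: 0.0182
grasp_force: 78.8
```

Run:
```python
from mods import *
im=snap('wrist','w10');o=bot.get_obs();print(o['ee_pos'],o['tcp_rot'],o['opening'])
cv2.imwrite('pics/w10b.png',cv2.resize(im[150:300,150:350],(800,600),interpolation=cv2.INTER_CUBIC))
```

```text
[0.59659926 0.05257761 0.08852729] [-1.79605185e+02  5.73065759e-02 -9.47796152e+01] 0.01889738438538374
```

View pics/w10b.png

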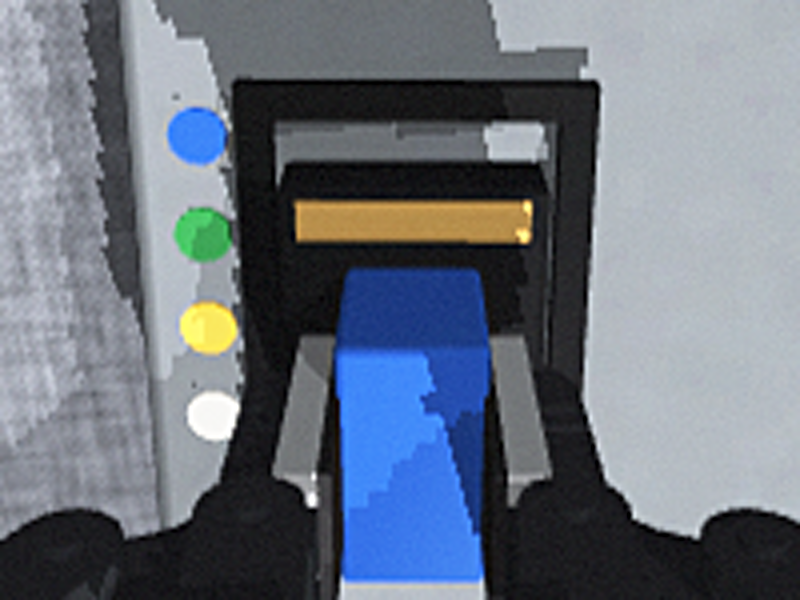

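Run:
```python
from mods import *
g=lambda x,y:(150+x/4,150+y/4)
o=bot.get_obs(); 
for n,x,y,z in(('railL',275,122,.05),('railR',553,122,.05),('outerL',234,82,.05),('outerR',600,82,.05),('botL',283,166,.061),('botR',548,166,.061),('goldL',295,200,.075),('goldR',533,200,.075)): print(n,onz('w10',*g(x,y),z))
```

```text
railL [0.6159 0.0184 0.05  ]
railR [0.5703 0.0221 0.05  ]
outerL [0.6217 0.0111 0.05  ]
outerR [0.5624 0.016  0.05  ]
botL [0.6138 0.0225 0.061 ]
botR [0.5725 0.0259 0.061 ]
goldL [0.6105 0.0232 0.075 ]
goldR [0.5763 0.026  0.075 ]
```

The nest and module line up: the end gap is 3.9 mm (ideal 4) and the lateral offset under 0.5 mm. Lowering.

Call:
{"op": "carry_out", "data": {"linear": [[0,0,-0.25],[0,0,-0.25],[0,0,-0.25],[0,0,-0.1],[0,0,0],[0,0,0]], "rotation": [[0,0,0],[0,0,0],[0,0,0],[0,0,0],[0,0,0],[0,0,0]], "grip": [1,1,1,1,1,1]}}

```text
time: 29.35
ee_pos: [0.5966, 0.0528, 0.0723]
tcp_rot: [-179.6, 0.1, -94.8]
wrist_force: [-2.5, -0.1, 8.6]
opening: 0.0184
grasp_force: 80.0
```

Call:
{"op": "carry_out", "data": {"linear": [[0,0,0],[0,0,0],[0,0,0],[0,0,0.8],[0,0,0.8],[0,0,0.8],[0,0,0.7],[-0.09,-0.9,0],[-0.09,-0.9,0],[-0.09,-0.9,0],[-0.09,-0.9,0],[-0.09,-0.9,0]], "rotation": [[0,0,0],[0,0,0],[0,0,0],[0,0,0],[0,0,0],[0,0,0],[0,0,0],[0,0,0],[0,0,0],[0,0,0],[0,0,0],[0,0,0]], "grip": [-0.06,-0.06,-0.06,-0.06,-0.06,-0.06,-0.06,1,1,1,1,1]}}

```text
time: 30.55
ee_pos: [0.5869, -0.0387, 0.1324]
tcp_rot: [-179.7, 0.0, -94.8]
wrist_force: [-0.3, 0.1, 0.2]
opening: -0.0001
grasp_force: 0.0
```

Call:
{"op": "carry_out", "data": {"linear": [[-0.08,-0.93,0],[0,0,0],[0,0,-0.7],[0,0,-0.4],[0,0,0],[0,0,0]], "rotation": [[0,0,0],[0,0,0],[0,0,0],[0,0,0],[0,0,0],[0,0,0]], "grip": [1,1,1,1,1,1]}}

```text
time: 31.15
ee_pos: [0.5855, -0.0553, 0.1105]
tcp_rot: [-179.7, 0.1, -94.7]
wrist_force: [0.3, 0.5, -0.4]
opening: -0.0002
grasp_force: 0.0
```

Run:
```python
from mods import *
im=snap('top','t1');o=bot.get_obs();print(o['ee_pos'],o['tcp_rot'],o['opening'],o['wrist_force'])
for name,lo,hi in(('blue',(105,150,120),(115,255,255)),('yellow',(22,150,150),(33,255,255))):
    m=cv2.inRange(cv2.cvtColor(im,cv2.COLOR_BGR2HSV),lo,hi); n,_,s,c=cv2.connectedComponentsWithStats(m)
    print(name,[(s[i,4],onz('t1',*c[i],.085 if name=='blue' else .04)) for i in range(1,n) if s[i,4]>40])
```

```text
[ 0.58579475 -0.05532523  0.11099281] [-1.79651182e+02  5.52655680e-02 -9.47155218e+01] 0.00012428614523226248 [ 0.45396954 -0.79082661  0.94570316]
blue [(np.int32(99), array([0.5951, 0.0536, 0.085 ])), (np.int32(384), array([ 0.0931, -0.5962,  0.085 ]))]
yellow [(np.int32(111), array([ 0.4014, -0.3577,  0.04  ]))]
```

Call:
{"op": "carry_out", "data": {"linear": [[0,0,-0.3],[0,0,-0.3],[0,0,-0.3],[0,0,-0.15],[0,0,0],[0,0,0]], "rotation": [[0,0,0],[0,0,0],[0,0,0],[0,0,0],[0,0,0],[0,0,0]], "grip": [1,1,1,1,1,1]}}

```text
time: 31.8
ee_pos: [0.5863, -0.0556, 0.0908]
tcp_rot: [-179.5, 0.1, -94.8]
wrist_force: [-0.5, 2.0, 8.5]
opening: -0.0001
grasp_force: 3.9
```

Call:
{"op": "carry_out", "data": {"linear": [[0,0,-0.1],[0,0,-0.05],[0,0,0],[0,0,0]], "rotation": [[0,0,0],[0,0,0],[0,0,0],[0,0,0]], "grip": [1,1,1,1]}}

```text
time: 32.2
ee_pos: [0.5865, -0.0557, 0.089]
tcp_rot: [-179.5, 0.1, -94.7]
wrist_force: [-3.6, 1.4, 14.8]
opening: 0.0
grasp_force: 7.4
```

Call:
{"op": "carry_out", "data": {"linear": [[0,0,-0.05],[0,0,0],[0,0,0],[0,0,0],[0,0,0],[0,0,0],[0,0,0],[0,0,0],[0,0,0],[0,0,0],[0,0,0],[0,0,0]], "rotation": [[0,0,0],[0,0,0],[0,0,0],[0,0,0],[0,0,0],[0,0,0],[0,0,0],[0,0,0],[0,0,0],[0,0,0],[0,0,0],[0,0,0]], "grip": [1,1,1,1,1,1,1,1,1,1,1,1]}}

```text
time: 33.4
ee_pos: [0.5866, -0.0557, 0.0889]
tcp_rot: [-179.4, 0.1, -94.8]
wrist_force: [-5.7, 2.0, 20.8]
opening: -0.0
grasp_force: 10.4
```

Call:
{"op": "carry_out", "data": {"linear": [[0,0,0],[0,0,0],[0,0,0],[0,0,0.6],[0,0,0.9],[0,0,0.9],[0.09,0.9,0],[0.09,0.9,0],[0.09,0.9,0],[0.09,0.9,0],[0.09,0.9,0],[0.09,0.95,0]], "rotation": [[0,0,0],[0,0,0],[0,0,0],[0,0,0],[0,0,0],[0,0,0],[0,0,0],[0,0,0],[0,0,0],[0,0,0],[0,0,0],[0,0,0]], "grip": [1,1,1,1,1,1,1,-0.06,-0.06,-0.06,-0.06,-0.06]}}

```text
time: 34.6
ee_pos: [0.5965, 0.0538, 0.1335]
tcp_rot: [-179.7, 0.0, -94.8]
wrist_force: [-0.4, -0.8, 0.6]
opening: 0.0454
grasp_force: 0.0
```

Call:
{"op": "carry_out", "data": {"linear": [[0,0,0],[0,0,0]], "rotation": [[0,0,0],[0,0,0]], "grip": [-0.06,-0.06]}}

```text
time: 34.8
ee_pos: [0.5964, 0.0533, 0.1336]
tcp_rot: [-179.7, 0.0, -94.7]
wrist_force: [-0.3, -0.9, -0.6]
opening: 0.0453
grasp_force: 0.0
```

Call:
{"op": "carry_out", "data": {"linear": [[0,0,-0.9],[0,0,-0.9],[0,0,-0.9],[0,0,-0.25],[0,0,0],[0,0,0],[0,0,0],[0,0,0],[0,0,0],[0,0,0],[0,0,0]], "rotation": [[0,0,0],[0,0,0],[0,0,0],[0,0,0],[0,0,0],[0,0,0],[0,0,0],[0,0,0],[0,0,0],[0,0,0],[0,0,0]], "grip": [-0.06,-0.06,-0.06,-0.06,-0.06,1,1,1,1,1,1]}}

```text
time: 35.9
ee_pos: [0.5973, 0.0531, 0.0766]
tcp_rot: [-179.5, 0.1, -94.8]
wrist_force: [0.1, -1.8, 6.6]
opening: 0.0183
grasp_force: 80.4
```

Call:
{"op": "carry_out", "data": {"linear": [[0,0,0.4],[0,0,0.9],[0,0,0.9],[0,0,0.6],[-0.25,0.9,0],[-0.3,0.95,0],[-0.3,0.95,0],[-0.3,0.95,0],[-0.3,0.95,0],[-0.3,0.95,0],[-0.3,0.95,0],[-0.3,0.95,0]], "rotation": [[0,0,0],[0,0,0],[0,0,0],[0,0,0],[0,0,0.28],[0,0,0.28],[0,0,0.28],[0,0,0.28],[0,0,0],[0,0,0],[0,0,0],[0,0,0]], "grip": [1,1,1,1,1,1,1,1,1,1,1,1]}}

```text
time: 37.1
ee_pos: [0.5492, 0.205, 0.1312]
tcp_rot: [-179.6, 0.1, -85.8]
wrist_force: [0.4, -0.6, -1.2]
opening: 0.0179
grasp_force: 79.4
```

Call:
{"op": "carry_out", "data": {"linear": [[-0.33,0.95,0],[-0.33,0.95,0],[-0.33,0.95,0],[-0.33,0.95,0],[-0.33,0.95,0],[0,0,0],[0,0,0]], "rotation": [[0,0,0],[0,0,0],[0,0,0],[0,0,0],[0,0,0],[0,0,0],[0,0,0]], "grip": [1,1,1,1,1,1,1]}}

```text
time: 37.8
ee_pos: [0.5165, 0.2993, 0.1311]
tcp_rot: [-179.7, 0.0, -85.7]
wrist_force: [0.1, 0.4, -1.0]
opening: 0.0177
grasp_force: 79.4
```

Call:
{"op": "carry_out", "data": {"linear": [[-0.15,0.57,0],[0,0,-0.9],[0,0,-0.9],[0,0,-0.9],[0,0,-0.9],[0,0,-0.9],[0,0,0],[0,0,0]], "rotation": [[0,0,0],[0,0,0],[0,0,0],[0,0,0],[0,0,0],[0,0,0],[0,0,0],[0,0,0]], "grip": [1,1,1,1,1,1,1,1]}}

```text
time: 38.6
ee_pos: [0.5137, 0.3105, 0.0414]
tcp_rot: [-179.7, 0.1, -85.8]
wrist_force: [0.5, 0.8, -0.4]
opening: 0.0178
grasp_force: 79.4
```

Call:
{"op": "carry_out", "data": {"linear": [[0,0,-0.15],[0,0,-0.1],[0,0,0],[0,0,0]], "rotation": [[0,0,0],[0,0,0],[0,0,0],[0,0,0]], "grip": [1,1,1,1]}}

```text
time: 39.0
ee_pos: [0.5137, 0.3107, 0.0364]
tcp_rot: [-179.6, 0.1, -85.8]
wrist_force: [0.1, -0.5, -1.4]
opening: 0.0182
grasp_force: 79.4
```

Call:
{"op": "carry_out", "data": {"linear": [[0,0,-0.08],[0,0,0],[0,0,0],[0,0,0],[0,0,0],[0,0,0.6],[0,0,0.9],[0,0,0.9],[0,0,0.9],[0,0,0.9],[0,0,0.9],[0,0,0.9]], "rotation": [[0,0,0],[0,0,0],[0,0,0],[0,0,0],[0,0,0],[0,0,0],[0,0,0],[0,0,0],[0,0,0],[0,0,0],[0,0,0],[0,0,0]], "grip": [1,1,-0.06,-0.06,-0.06,-0.06,-0.06,-0.06,-0.06,-0.06,-0.06,-0.06]}}

```text
time: 40.2
ee_pos: [0.5136, 0.3106, 0.1563]
tcp_rot: [-179.6, 0.1, -85.8]
wrist_force: [-0.6, -0.1, -0.3]
opening: 0.0452
grasp_force: 0.0
```

Call:
{"op": "carry_out", "data": {"linear": [[-0.16,-0.98,0],[-0.16,-0.98,0],[-0.16,-0.98,0],[-0.16,-0.98,0],[-0.16,-0.98,0],[-0.16,-0.98,0],[-0.16,-0.98,0],[-0.16,-0.98,0],[-0.16,-0.98,0],[-0.16,-0.98,0],[-0.16,-0.98,0],[-0.16,-0.98,0]], "rotation": [[0,0,-0.94],[0,0,-0.94],[0,0,-0.94],[0,0,-0.94],[0,0,-0.94],[0,0,-0.94],[0,0,-0.94],[0,0,-0.94],[0,0,-0.94],[0,0,-0.94],[0,0,-0.94],[0,0,-0.94]], "grip": [-0.3,-0.3,-0.3,-0.3,-0.3,-0.3,-0.3,-0.3,-0.3,-0.3,-0.3,-0.3]}}

```text
time: 41.4
ee_pos: [0.4751, 0.0746, 0.1555]
tcp_rot: [-179.6, 0.1, -176.3]
wrist_force: [1.0, 0.5, -0.1]
opening: 0.0555
grasp_force: 0.0
```

Call:
{"op": "carry_out", "data": {"linear": [[-0.16,-0.98,0],[-0.16,-0.98,0],[-0.16,-0.98,0],[-0.16,-0.98,0],[-0.16,-0.98,0],[-0.16,-0.98,0],[-0.16,-0.98,0],[-0.16,-0.98,0],[-0.16,-0.98,0],[-0.16,-0.98,0],[-0.16,-0.98,0],[-0.16,-0.98,0]], "rotation": [[0,0,0],[0,0,0],[0,0,0],[0,0,0],[0,0,0],[0,0,0],[0,0,0],[0,0,0],[0,0,0],[0,0,0],[0,0,0],[0,0,0]], "grip": [-0.3,-0.3,-0.3,-0.3,-0.3,-0.3,-0.3,-0.3,-0.3,-0.3,-0.3,-0.3]}}

```text
time: 42.6
ee_pos: [0.4367, -0.1606, 0.1555]
tcp_rot: [-179.6, 0.1, -176.0]
wrist_force: [-0.8, 0.2, -0.5]
opening: 0.0555
grasp_force: 0.0
```

Call:
{"op": "carry_out", "data": {"linear": [[-0.16,-0.98,0],[-0.16,-0.98,0],[-0.16,-0.98,0],[-0.16,-0.98,0],[-0.16,-0.98,0],[-0.16,-0.98,-0.1],[-0.16,-0.98,-0.2],[-0.16,-0.98,-0.2],[-0.16,-0.98,-0.2],[-0.16,-0.98,-0.2],[0,0,0],[0,0,0]], "rotation": [[0,0,0],[0,0,0],[0,0,0],[0,0,0],[0,0,0],[0,0,0],[0,0,0],[0,0,0],[0,0,0],[0,0,0],[0,0,0],[0,0,0]], "grip": [-0.3,-0.3,-0.3,-0.3,-0.3,-0.3,-0.3,-0.3,-0.3,-0.3,-0.3,-0.3]}}

```text
time: 43.8
ee_pos: [0.4047, -0.3558, 0.137]
tcp_rot: [-179.6, 0.1, -176.1]
wrist_force: [-0.1, -0.2, -0.2]
opening: 0.0553
grasp_force: 0.0
```

```bash
cat > rib.py <<'E'
from mods import *
H={'yellow':((22,120,130),(33,255,255)),'blue':((102,150,120),(112,255,255)),'white':((0,0,215),(180,45,255))}
def ribs(tag,col,z=.04,amin=150):
    im=cv2.imread(f'pics/{tag}.png'); m=cv2.inRange(cv2.cvtColor(im,cv2.COLOR_BGR2HSV),*H[col])
    n,lab,s,c=cv2.connectedComponentsWithStats(m)
    for i in range(1,n):
        if s[i,4]<amin: continue
        (cu,cv_),(w,h),a=cv2.minAreaRect(np.argwhere(lab==i)[:,::-1].astype(np.float32))
        bx=cv2.boxPoints(((cu,cv_),(w+1,h+1),a)); W=np.array([onz(tag,*b,z)[:2] for b in bx])
        e=[W[1]-W[0],W[2]-W[1]]; L=[np.linalg.norm(x) for x in e]; d=e[int(L[1]>L[0])]
        print(col,s[i].tolist(),'ctr',W.mean(0).round(4),'size',np.round(L,4),'yaw',np.degrees(np.arctan2(d[1],d[0])).round(1)%180)
E
python3 - <<'E'
from rib import *
im=snap('wrist','w11');o=bot.get_obs();print(o['ee_pos'],o['tcp_rot'],o['opening'])
ribs('w11','yellow'); ribs('w9','blue')
E
```

```text
[ 0.4049059  -0.35546933  0.13713666] [-1.79629883e+02  7.56579204e-02 -1.76048991e+02] 0.05539464337272429
yellow [229, 157, 35, 6, 152] ctr [ 0.3717 -0.3644] size [0.0046 0.0302] yaw 92.3
yellow [230, 168, 27, 44, 970] ctr [ 0.3995 -0.3654] size [0.0235 0.0414] yaw 4.2
blue [236, 177, 24, 48, 1095] ctr [ 0.5129 -0.3672] size [0.0196 0.0431] yaw 11.0
blue [222, 315, 16, 21, 216] ctr [ 0.6463 -0.3605] size [0.0245 0.0161] yaw 1.9000000000000057
```

Call:
{"op": "carry_out", "data": {"linear": [[-0.13,-0.49,-0.3],[0,0,-0.9],[0,0,-0.9],[0,0,-0.9],[0,0,-0.9],[0,0,-0.9],[0,0,-0.6],[0,0,0],[0,0,0]], "rotation": [[0,0,0],[0,0,0],[0,0,0],[0,0,0],[0,0,0],[0,0,0],[0,0,0],[0,0,0],[0,0,0]], "grip": [-0.3,-0.3,-0.3,-0.3,-0.3,-0.3,-0.3,-0.3,-0.3]}}

```text
time: 44.75
ee_pos: [0.4024, -0.3657, 0.029]
tcp_rot: [-179.6, 0.1, -176.0]
wrist_force: [-0.5, -0.9, 1.6]
opening: 0.0558
grasp_force: 0.0
```

Call:
{"op": "carry_out", "data": {"linear": [[0,0,0],[0,0,0],[0,0,0],[0,0,0],[0,0,0],[0,0,0]], "rotation": [[0,0,0],[0,0,0],[0,0,0],[0,0,0],[0,0,0],[0,0,0]], "grip": [1,1,1,1,1,1]}}

```text
time: 45.35
ee_pos: [0.4027, -0.3661, 0.0297]
tcp_rot: [-179.6, 0.1, -176.0]
wrist_force: [-0.9, 0.7, 6.1]
opening: 0.0182
grasp_force: 79.7
```

Call:
{"op": "carry_out", "data": {"linear": [[0,0,0.5],[0,0,0.95],[0,0,0.95],[0,0,0.95],[0,0,0.95],[0,0,0.95],[0,0,0.75],[0.44,0.952,0],[0.44,0.952,0],[0.44,0.952,0],[0.44,0.952,0],[0.44,0.952,0]], "rotation": [[0,0,0],[0,0,0],[0,0,0],[0,0,0],[0,0,0],[0,0,0],[0,0,0],[0,0,0],[0,0,0],[0,0,0],[0,0,0],[0,0,0]], "grip": [1,1,1,1,1,1,1,1,1,1,1,1]}}

```text
time: 46.55
ee_pos: [0.4464, -0.2696, 0.1488]
tcp_rot: [-179.6, 0.0, -176.0]
wrist_force: [0.4, 0.3, -0.9]
opening: 0.0183
grasp_force: 78.8
```

Call:
{"op": "carry_out", "data": {"linear": [[0.44,0.952,0],[0.44,0.952,0],[0.44,0.952,0],[0.44,0.952,0],[0.44,0.952,0],[0.44,0.952,0],[0.44,0.952,0],[0.44,0.952,0],[0.44,0.952,0],[0.44,0.952,0],[0.44,0.952,0],[0.44,0.952,0]], "rotation": [[0,0,0.9],[0,0,0.9],[0,0,0.9],[0,0,0.9],[0,0,0.9],[0,0,0.9],[0,0,0.9],[0,0,0.9],[0,0,0.9],[0,0,0.9],[0,0,0.9],[0,0,0.25]], "grip": [1,1,1,1,1,1,1,1,1,1,1,1]}}

```text
time: 47.75
ee_pos: [0.552, -0.0411, 0.1488]
tcp_rot: [-179.6, 0.1, -94.6]
wrist_force: [0.5, -1.2, -1.8]
opening: 0.018
grasp_force: 78.7
```

Call:
{"op": "carry_out", "data": {"linear": [[0.44,0.952,0],[0.44,0.952,0],[0.44,0.952,0],[0.44,0.952,0],[0.44,0.952,0],[0,0,0],[0,0,0]], "rotation": [[0,0,0],[0,0,0],[0,0,0],[0,0,0],[0,0,0],[0,0,0],[0,0,0]], "grip": [1,1,1,1,1,1,1]}}

```text
time: 48.45
ee_pos: [0.5957, 0.0534, 0.1485]
tcp_rot: [-179.7, 0.0, -94.8]
wrist_force: [-0.2, 0.7, -0.4]
opening: 0.0182
grasp_force: 78.7
```

Call:
{"op": "carry_out", "data": {"linear": [[0.02,-0.03,-0.7],[0,0,-0.8],[0,0,-0.8],[0,0,-0.7],[0,0,0],[0,0,0]], "rotation": [[0,0,0],[0,0,0],[0,0,0],[0,0,0],[0,0,0],[0,0,0]], "grip": [1,1,1,1,1,1]}}

```text
time: 49.05
ee_pos: [0.596, 0.0523, 0.0884]
tcp_rot: [-179.7, 0.0, -94.9]
wrist_force: [0.4, 0.4, -1.0]
opening: 0.0184
grasp_force: 78.7
```

```bash
cat > gold.py <<'E'
from mods import *
def gold(tag):
    im=cv2.imread(f'pics/{tag}.png')[185:225,215:295]; m=cv2.inRange(cv2.cvtColor(im,cv2.COLOR_BGR2HSV),(12,70,120),(24,255,255))
    n,_,s,c=cv2.connectedComponentsWithStats(m); print(tag,[(s[i].tolist()) for i in range(1,n) if s[i,4]>60])
E
python3 - <<'E'
from gold import *
im=snap('wrist','w12');o=bot.get_obs();print(o['ee_pos'],o['tcp_rot'],o['opening'])
gold('w10');gold('w12')
E
```

```text
[0.59638281 0.05241789 0.08906483] [-1.79599016e+02  5.78809799e-02 -9.48589658e+01] 0.018284388677115397
w10 [[9, 15, 59, 11, 560]]
w12 [[9, 13, 59, 11, 526], [21, 30, 35, 10, 305]]
```

Call:
{"op": "carry_out", "data": {"linear": [[0,0.03,-0.25],[0,0,-0.25],[0,0,-0.2],[0,0,-0.06],[0,0,0],[0,0,0]], "rotation": [[0,0,0],[0,0,0],[0,0,0],[0,0,0],[0,0,0],[0,0,0]], "grip": [1,1,1,1,1,1]}}

```text
time: 49.7
ee_pos: [0.5963, 0.0533, 0.0747]
tcp_rot: [-179.6, 0.1, -94.8]
wrist_force: [-3.3, 0.1, 9.9]
opening: 0.0183
grasp_force: 80.1
```

Seated. Release, then over to the plunger and press it.

Call:
{"op": "carry_out", "data": {"linear": [[0,0,0],[0,0,0],[0,0,0],[0,0,0.8],[0,0,0.8],[0,0,0.8],[0,0,0.6],[-0.09,-0.9,0],[-0.09,-0.9,0],[-0.09,-0.9,0],[-0.09,-0.9,0],[-0.09,-0.9,0]], "rotation": [[0,0,0],[0,0,0],[0,0,0],[0,0,0],[0,0,0],[0,0,0],[0,0,0],[0,0,0],[0,0,0],[0,0,0],[0,0,0],[0,0,0]], "grip": [-0.06,-0.06,-0.06,-0.06,-0.06,-0.06,-0.06,1,1,1,1,1]}}

```text
time: 50.9
ee_pos: [0.5867, -0.0383, 0.1324]
tcp_rot: [-179.7, 0.0, -94.9]
wrist_force: [-0.5, 0.3, -0.1]
opening: 0.0003
grasp_force: 0.0
```

Call:
{"op": "carry_out", "data": {"linear": [[-0.06,-0.95,0],[0,0,0],[0,0,-0.7],[0,0,-0.4],[0,0,0],[0,0,0]], "rotation": [[0,0,0],[0,0,0],[0,0,0],[0,0,0],[0,0,0],[0,0,0]], "grip": [1,1,1,1,1,1]}}

```text
time: 51.5
ee_pos: [0.5858, -0.0551, 0.1107]
tcp_rot: [-179.7, 0.1, -94.8]
wrist_force: [-0.5, -0.7, -0.9]
opening: -0.0001
grasp_force: 0.0
```

Run:
```python
from rib import *
snap('top','t2');o=bot.get_obs();print(o['ee_pos'],o['tcp_rot'],o['opening'],o['wrist_force'])
ribs('t2','yellow',.085,40); ribs('t2','blue',.044,40)
```

```text
[ 0.58600992 -0.05522957  0.11123097] [-1.79645244e+02  5.55997010e-02 -9.47942397e+01] 8.228522983929617e-05 [0.62740797 0.36104147 0.39918484]
yellow [76, 170, 57, 33, 658] ctr [0.6075 0.4266] size [0.1521 0.0752] yaw 98.0
yellow [232, 186, 14, 9, 103] ctr [0.5948 0.0547] size [0.0245 0.0393] yaw 84.3
blue [459, 362, 45, 22, 387] ctr [ 0.0861 -0.6243] size [0.0596 0.1278] yaw 89.5
```

Call:
{"op": "carry_out", "data": {"linear": [[0,0,-0.3],[0,0,-0.3],[0,0,-0.3],[0,0,-0.2],[0,0,0],[0,0,0]], "rotation": [[0,0,0],[0,0,0],[0,0,0],[0,0,0],[0,0,0],[0,0,0]], "grip": [1,1,1,1,1,1]}}

```text
time: 52.15
ee_pos: [0.5866, -0.0556, 0.0901]
tcp_rot: [-179.5, 0.1, -94.8]
wrist_force: [-1.2, 0.1, 8.7]
opening: 0.0002
grasp_force: 4.0
```

Call:
{"op": "carry_out", "data": {"linear": [[0,0,-0.1],[0,0,-0.06],[0,0,0],[0,0,0],[0,0,0],[0,0,0],[0,0,0],[0,0,0],[0,0,0],[0,0,0],[0,0,0],[0,0,0]], "rotation": [[0,0,0],[0,0,0],[0,0,0],[0,0,0],[0,0,0],[0,0,0],[0,0,0],[0,0,0],[0,0,0],[0,0,0],[0,0,0],[0,0,0]], "grip": [1,1,1,1,1,1,1,1,1,1,1,1]}}

```text
time: 53.35
ee_pos: [0.5867, -0.0555, 0.0889]
tcp_rot: [-179.4, 0.1, -94.8]
wrist_force: [-6.5, 1.6, 20.8]
opening: -0.0002
grasp_force: 10.4
```

Call:
{"op": "carry_out", "data": {"linear": [[0,0,0],[0,0,0],[0,0,0],[0,0,0],[0,0,0.6],[0,0,0.9],[0,0,0.9],[0.09,0.9,0],[0.09,0.9,0],[0.09,0.9,0],[0.09,0.9,0],[0.09,0.9,0]], "rotation": [[0,0,0],[0,0,0],[0,0,0],[0,0,0],[0,0,0],[0,0,0],[0,0,0],[0,0,0],[0,0,0],[0,0,0],[0,0,0],[0,0,0]], "grip": [1,1,1,1,1,1,1,1,-0.06,-0.06,-0.06,-0.06]}}

```text
time: 54.55
ee_pos: [0.5949, 0.0349, 0.1335]
tcp_rot: [-179.7, 0.0, -94.8]
wrist_force: [0.8, 0.6, -0.1]
opening: 0.0454
grasp_force: 0.0
```

Call:
{"op": "carry_out", "data": {"linear": [[0.07,0.95,0],[0,0,0],[0,0,0]], "rotation": [[0,0,0],[0,0,0],[0,0,0]], "grip": [-0.06,-0.06,-0.06]}}

```text
time: 54.85
ee_pos: [0.5962, 0.0533, 0.1336]
tcp_rot: [-179.7, 0.0, -94.8]
wrist_force: [-0.1, -0.2, 0.2]
opening: 0.0451
grasp_force: 0.0
```

Call:
{"op": "carry_out", "data": {"linear": [[0,0,-0.9],[0,0,-0.9],[0,0,-0.9],[0,0,-0.25],[0,0,0],[0,0,0],[0,0,0],[0,0,0],[0,0,0],[0,0,0],[0,0,0]], "rotation": [[0,0,0],[0,0,0],[0,0,0],[0,0,0],[0,0,0],[0,0,0],[0,0,0],[0,0,0],[0,0,0],[0,0,0],[0,0,0]], "grip": [-0.06,-0.06,-0.06,-0.06,-0.06,1,1,1,1,1,1]}}

```text
time: 55.95
ee_pos: [0.5972, 0.0532, 0.0766]
tcp_rot: [-179.5, 0.1, -94.8]
wrist_force: [-0.4, -1.7, 6.2]
opening: 0.0177
grasp_force: 80.4
```

Call:
{"op": "carry_out", "data": {"linear": [[0,0,0.4],[0,0,0.9],[0,0,0.9],[0,0,0.6],[-0.5,0.9,0],[-0.51,0.9,0],[-0.51,0.9,0],[-0.51,0.9,0],[-0.51,0.9,0],[-0.51,0.9,0],[-0.51,0.9,0],[-0.51,0.9,0]], "rotation": [[0,0,0],[0,0,0],[0,0,0],[0,0,0],[0,0,0.28],[0,0,0.28],[0,0,0.28],[0,0,0.28],[0,0,0],[0,0,0],[0,0,0],[0,0,0]], "grip": [1,1,1,1,1,1,1,1,1,1,1,1]}}

```text
time: 57.15
ee_pos: [0.5145, 0.198, 0.1313]
tcp_rot: [-179.6, 0.1, -85.9]
wrist_force: [-0.7, -0.1, -0.8]
opening: 0.0182
grasp_force: 79.4
```

Call:
{"op": "carry_out", "data": {"linear": [[-0.51,0.9,0],[-0.51,0.9,0],[-0.51,0.9,0],[-0.51,0.9,0],[-0.51,0.9,0],[-0.51,0.95,0],[0,0,0],[0,0,0]], "rotation": [[0,0,0],[0,0,0],[0,0,0],[0,0,0],[0,0,0],[0,0,0],[0,0,0],[0,0,0]], "grip": [1,1,1,1,1,1,1,1]}}

```text
time: 57.95
ee_pos: [0.4537, 0.3064, 0.1312]
tcp_rot: [-179.6, 0.0, -85.8]
wrist_force: [-0.3, 0.7, -0.8]
opening: 0.0179
grasp_force: 79.4
```

Run:
```python
from rib import *
im=snap('wrist','w13');o=bot.get_obs();print(o['ee_pos'],o['tcp_rot'],o['opening'])
cv2.imwrite('pics/w13b.png',cv2.resize(im,(800,600)))
```

```text
[0.45393553 0.30603331 0.13120411] [-1.79632516e+02  4.02246782e-02 -8.58617659e+01] 0.018332931765818232
```

View pics/w13b.png

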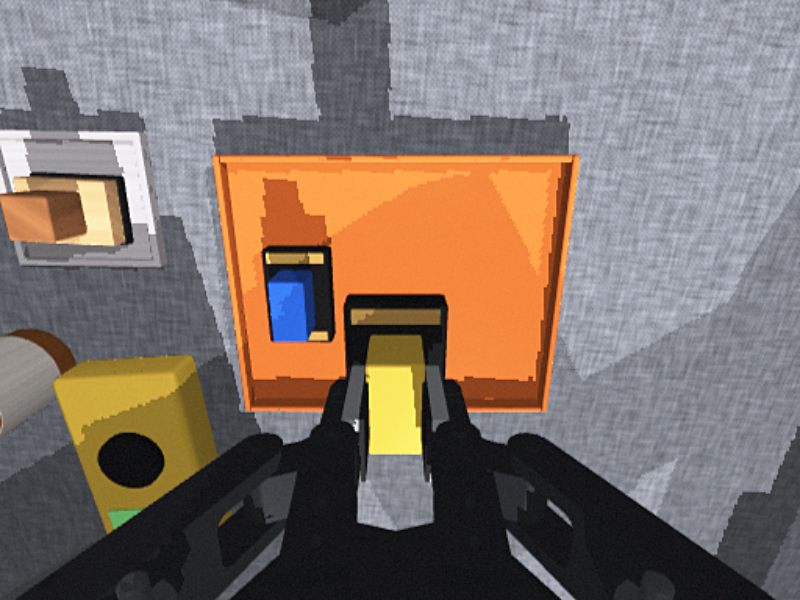

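Blue lies flat in the tray at (298,295), the block is in its rest at (75,205), and yellow is held over the tray centre. Placing yellow.

Call:
{"op": "carry_out", "data": {"linear": [[0,0,-0.9],[0,0,-0.9],[0,0,-0.9],[0,0,-0.9],[0,0,-0.9],[0,0,-0.2],[0,0,-0.12],[0,0,0],[0,0,0]], "rotation": [[0,0,0],[0,0,0],[0,0,0],[0,0,0],[0,0,0],[0,0,0],[0,0,0],[0,0,0],[0,0,0]], "grip": [1,1,1,1,1,1,1,1,1]}}

```text
time: 58.9
ee_pos: [0.4544, 0.3059, 0.0356]
tcp_rot: [-179.6, 0.1, -85.9]
wrist_force: [-1.0, -1.5, 3.4]
opening: 0.0179
grasp_force: 80.1
```

Call:
{"op": "carry_out", "data": {"linear": [[0,0,0],[0,0,0],[0,0,0],[0,0,0.6],[0,0,0.9],[0,0,0.9],[0,0,0.9],[0,0,0.9],[0,0,0.9],[0,0,0.9],[0,-0.5,0],[0.1,-0.95,0]], "rotation": [[0,0,0],[0,0,0],[0,0,0],[0,0,0],[0,0,0],[0,0,0],[0,0,0],[0,0,0],[0,0,0],[0,0,0],[0,0,0],[0,0,-0.9]], "grip": [-0.06,-0.06,-0.06,-0.06,-0.06,-0.06,-0.06,-0.06,-0.06,-0.06,-0.06,-0.06]}}

```text
time: 60.1
ee_pos: [0.4558, 0.2773, 0.155]
tcp_rot: [-179.6, 0.1, -93.0]
wrist_force: [-0.4, -0.3, -0.9]
opening: 0.0453
grasp_force: 0.0
```

Call:
{"op": "carry_out", "data": {"linear": [[0.1,-0.98,0],[0.1,-0.98,0],[0.1,-0.98,0],[0.1,-0.98,0],[0.1,-0.98,0],[0.1,-0.98,0],[0.1,-0.98,0],[0.1,-0.98,0],[0.1,-0.98,0],[0.1,-0.98,0],[0.1,-0.98,0],[0.1,-0.98,0]], "rotation": [[0,0,-0.95],[0,0,-0.95],[0,0,-0.95],[0,0,-0.95],[0,0,-0.95],[0,0,-0.95],[0,0,-0.95],[0,0,-0.95],[0,0,-0.95],[0,0,-0.95],[0,0,-0.95],[0,0,-0.95]], "grip": [-0.3,-0.3,-0.3,-0.3,-0.3,-0.3,-0.3,-0.3,-0.3,-0.3,-0.3,-0.3]}}

```text
time: 61.3
ee_pos: [0.4793, 0.0408, 0.1541]
tcp_rot: [-179.6, 0.0, 175.4]
wrist_force: [-0.6, 0.2, -0.9]
opening: 0.0557
grasp_force: 0.0
```

Call:
{"op": "carry_out", "data": {"linear": [[0.1,-0.98,0],[0.1,-0.98,0],[0.1,-0.98,0],[0.1,-0.98,0],[0.1,-0.98,0],[0.1,-0.98,0],[0.1,-0.98,0],[0.1,-0.98,0],[0.1,-0.98,0],[0.1,-0.98,0],[0.1,-0.98,0],[0.1,-0.98,0]], "rotation": [[0,0,-0.95],[0,0,-0.65],[0,0,0],[0,0,0],[0,0,0],[0,0,0],[0,0,0],[0,0,0],[0,0,0],[0,0,0],[0,0,0],[0,0,0]], "grip": [-0.3,-0.3,-0.3,-0.3,-0.3,-0.3,-0.3,-0.3,-0.3,-0.3,-0.3,-0.3]}}

```text
time: 62.5
ee_pos: [0.5031, -0.1942, 0.1541]
tcp_rot: [-179.6, 0.0, 162.9]
wrist_force: [1.1, 0.3, 0.6]
opening: 0.0559
grasp_force: 0.0
```

Call:
{"op": "carry_out", "data": {"linear": [[0.1,-0.98,-0.2],[0.1,-0.98,-0.2],[0.1,-0.98,-0.2],[0.1,-0.98,-0.2],[0.1,-0.98,-0.2],[0,0,0],[0,0,0]], "rotation": [[0,0,0],[0,0,0],[0,0,0],[0,0,0],[0,0,0],[0,0,0],[0,0,0]], "grip": [-0.3,-0.3,-0.3,-0.3,-0.3,-0.3,-0.3]}}

```text
time: 63.2
ee_pos: [0.5136, -0.2916, 0.1343]
tcp_rot: [-179.7, 0.0, 162.9]
wrist_force: [0.4, -0.1, -0.2]
opening: 0.0556
grasp_force: 0.0
```

Run:
```python
from rib import *
im=snap('wrist','w14');o=bot.get_obs();print(o['ee_pos'],o['tcp_rot'],o['opening'])
ribs('w14','white')
cv2.imwrite('pics/w14b.png',cv2.resize(im[120:270,150:350],(800,600)))
```

```text
[ 0.51374922 -0.29113859  0.13461724] [-1.79648310e+02  3.21635218e-02  1.62906149e+02] 0.05515291854453671
white [219, 122, 25, 46, 1058] ctr [ 0.4636 -0.2958] size [0.0385 0.0204] yaw 160.6
white [0, 271, 30, 26, 367] ctr [ 0.5314 -0.5482] size [0.0326 0.0297] yaw 146.1
white [299, 285, 14, 33, 237] ctr [ 0.6382 -0.2752] size [0.0105 0.0422] yaw 179.6
```

View pics/w14b.png

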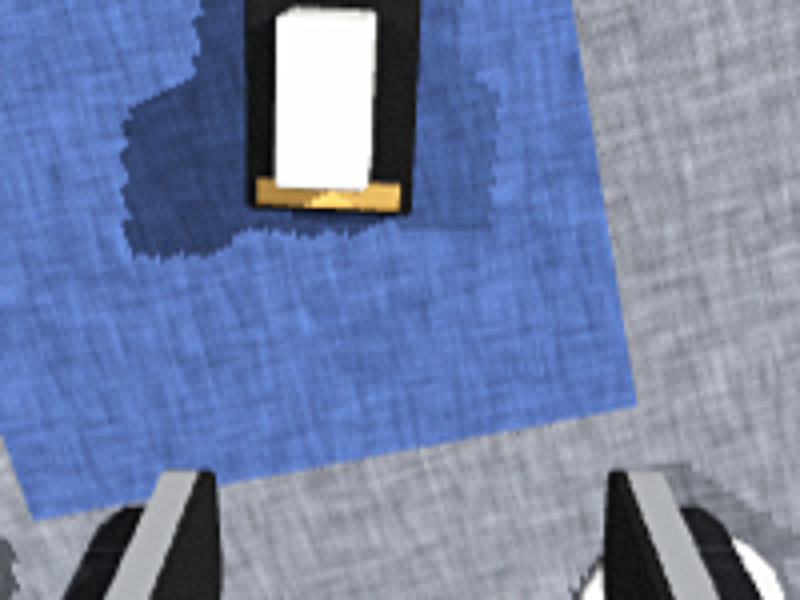

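White was knocked aside: its rib now spans crop (277,10)–(373,187), centred near world (0.464,-0.296). Re-centre over it and measure again by code.

Call:
{"op": "carry_out", "data": {"linear": [[-0.83,-0.08,0],[-0.83,-0.08,0],[-0.83,-0.08,0],[0,0,0],[0,0,0]], "rotation": [[0,0,-0.07],[0,0,0],[0,0,0],[0,0,0],[0,0,0]], "grip": [-0.3,-0.3,-0.3,-0.3,-0.3]}}

```text
time: 63.75
ee_pos: [0.4645, -0.2956, 0.1353]
tcp_rot: [-179.6, 0.1, 162.4]
wrist_force: [-0.1, -0.4, -0.4]
opening: 0.0554
grasp_force: 0.0
```

Run:
```python
from rib import *
im=snap('wrist','w15');o=bot.get_obs();print(o['ee_pos'],o['tcp_rot'],o['opening'])
ribs('w15','white')
H['white']=((0,0,170),(180,60,255)); ribs('w15','white')
H['g']=((12,90,110),(24,255,255)); ribs('w15','g',.014,30); 
g=cv2.cvtColor(im,cv2.COLOR_BGR2GRAY); print([int(x) for x in g[150:235,243]]); print([int(x) for x in g[205,215:280]])
```

```text
[ 0.46469079 -0.29565618  0.13506663] [-1.79628529e+02  1.08466559e-01  1.62388946e+02] 0.05565508794219554
white [241, 171, 23, 45, 939] ctr [ 0.4614 -0.2957] size [0.0423 0.0195] yaw 159.5
white [110, 335, 48, 49, 1258] ctr [ 0.6226 -0.4802] size [0.0974 0.0395] yaw 129.4
white [350, 335, 17, 16, 164] ctr [ 0.6612 -0.238 ] size [0.0231 0.018 ] yaw 164.7
white [90, 0, 35, 31, 418] ctr [ 0.2979 -0.355 ] size [0.0252 0.0198] yaw 72.2
white [125, 0, 19, 37, 276] ctr [ 0.3061 -0.3352] size [0.0137 0.0225] yaw 169.7
white [154, 0, 42, 40, 397] ctr [ 0.3122 -0.3101] size [0.0389 0.0147] yaw 110.5
white [126, 0, 134, 102, 3613] ctr [ 0.3374 -0.3046] size [0.1057 0.0582] yaw 83.9
white [204, 0, 23, 21, 170] ctr [ 0.3189 -0.2787] size [0.0166 0.0132] yaw 72.4
white [282, 0, 43, 34, 391] ctr [ 0.3425 -0.2196] size [0.0203 0.0313] yaw 68.6
white [321, 0, 56, 73, 964] ctr [ 0.3624 -0.1956] size [0.0409 0.0415] yaw 16.4
white [350, 0, 23, 29, 169] ctr [ 0.3524 -0.181 ] size [0.0168 0.015 ] yaw 96.5
white [361, 0, 40, 73, 979] ctr [ 0.3728 -0.1674] size [0.0285 0.0487] yaw 172.3
white [400, 0, 18
[... 2505 characters left out ...]
2.8
[117, 121, 121, 134, 137, 114, 7, 22, 21, 35, 159, 231, 220, 217, 219, 225, 207, 9, 26, 29, 55, 142, 198, 203, 217, 232, 235, 255, 255, 255, 255, 255, 255, 255, 255, 255, 255, 255, 255, 255, 255, 255, 255, 255, 255, 255, 255, 255, 255, 255, 255, 255, 255, 255, 255, 255, 255, 255, 255, 254, 255, 254, 254, 255, 255, 133, 37, 70, 61, 79, 118, 121, 124, 124, 117, 116, 116, 112, 107, 112, 115, 111, 117, 122, 125]
[64, 65, 70, 74, 70, 60, 72, 72, 71, 67, 65, 67, 68, 69, 68, 69, 74, 31, 21, 20, 24, 20, 18, 18, 18, 0, 216, 255, 255, 253, 252, 253, 252, 252, 252, 253, 252, 253, 253, 252, 253, 253, 253, 253, 253, 253, 255, 255, 73, 11, 25, 30, 29, 29, 23, 20, 39, 105, 90, 98, 98, 96, 101, 105, 95]
```

White's rotation matches the hand (162.5°) and its centre is (0.464,-0.297). Descend and grip.

Call:
{"op": "carry_out", "data": {"linear": [[-0.02,-0.06,-0.3],[0,0,-0.9],[0,0,-0.9],[0,0,-0.9],[0,0,-0.9],[0,0,-0.9],[0,0,-0.5],[0,0,0],[0,0,0]], "rotation": [[0,0,0],[0,0,0],[0,0,0],[0,0,0],[0,0,0],[0,0,0],[0,0,0],[0,0,0],[0,0,0]], "grip": [-0.3,-0.3,-0.3,-0.3,-0.3,-0.3,-0.3,-0.3,-0.3]}}

```text
time: 64.7
ee_pos: [0.4639, -0.2972, 0.029]
tcp_rot: [-179.6, 0.1, 162.4]
wrist_force: [0.0, 0.5, -0.6]
opening: 0.0558
grasp_force: 0.0
```

Call:
{"op": "carry_out", "data": {"linear": [[0,0,0],[0,0,0],[0,0,0],[0,0,0],[0,0,0],[0,0,0]], "rotation": [[0,0,0],[0,0,0],[0,0,0],[0,0,0],[0,0,0],[0,0,0]], "grip": [1,1,1,1,1,1]}}

```text
time: 65.3
ee_pos: [0.4642, -0.2975, 0.0299]
tcp_rot: [-179.6, 0.2, 162.4]
wrist_force: [-0.3, -0.4, 6.1]
opening: 0.018
grasp_force: 79.0
```

Call:
{"op": "carry_out", "data": {"linear": [[0,0,0.5],[0,0,0.95],[0,0,0.95],[0,0,0.95],[0,0,0.95],[0,0,0.95],[0,0,0.75],[0.347,0.923,0],[0.347,0.923,0],[0.347,0.923,0],[0.347,0.923,0],[0.347,0.923,0]], "rotation": [[0,0,0],[0,0,0],[0,0,0],[0,0,0],[0,0,0],[0,0,0],[0,0,0],[0,0,0.85],[0,0,0.85],[0,0,0.85],[0,0,0.85],[0,0,0.85]], "grip": [1,1,1,1,1,1,1,1,1,1,1,1]}}

```text
time: 66.5
ee_pos: [0.4984, -0.204, 0.149]
tcp_rot: [-179.6, 0.0, -163.4]
wrist_force: [0.1, 0.1, -0.9]
opening: 0.0178
grasp_force: 78.2
```

Call:
{"op": "carry_out", "data": {"linear": [[0.347,0.923,0],[0.347,0.923,0],[0.347,0.923,0],[0.347,0.923,0],[0.347,0.923,0],[0.347,0.923,0],[0.347,0.923,0],[0.347,0.923,0],[0.347,0.923,0],[0.347,0.923,0],[0.347,0.923,0],[0.347,0.923,0]], "rotation": [[0,0,0.86],[0,0,0.86],[0,0,0.86],[0,0,0.86],[0,0,0.86],[0,0,0.86],[0,0,0.86],[0,0,0.86],[0,0,0.86],[0,0,0.86],[0,0,0],[0,0,0]], "grip": [1,1,1,1,1,1,1,1,1,1,1,1]}}

```text
time: 67.7
ee_pos: [0.5817, 0.0175, 0.1489]
tcp_rot: [-179.7, 0.1, -94.8]
wrist_force: [0.8, 0.6, -1.5]
opening: 0.0181
grasp_force: 78.2
```

Call:
{"op": "carry_out", "data": {"linear": [[0.347,0.923,0],[0.347,0.923,0],[0,0,0],[0,0,0]], "rotation": [[0,0,0],[0,0,0],[0,0,0],[0,0,0]], "grip": [1,1,1,1]}}

```text
time: 68.1
ee_pos: [0.5953, 0.0537, 0.1487]
tcp_rot: [-179.7, 0.0, -94.8]
wrist_force: [-1.6, 0.4, -0.5]
opening: 0.0183
grasp_force: 78.2
```

Call:
{"op": "carry_out", "data": {"linear": [[0.04,-0.03,-0.7],[0,0,-0.8],[0,0,-0.8],[0,0,-0.7],[0,0,0],[0,0,0]], "rotation": [[0,0,0],[0,0,0],[0,0,0],[0,0,0],[0,0,0],[0,0,0]], "grip": [1,1,1,1,1,1]}}

```text
time: 68.7
ee_pos: [0.5961, 0.0527, 0.0886]
tcp_rot: [-179.7, 0.0, -94.9]
wrist_force: [0.4, 0.3, -0.4]
opening: 0.018
grasp_force: 78.2
```

Run:
```python
from gold import *
im=snap('wrist','w16');o=bot.get_obs();print(o['ee_pos'],o['tcp_rot'],o['opening'])
gold('w10');gold('w12');gold('w16')
```

```text
[0.59647737 0.05276402 0.08926932] [-1.79597803e+02  5.88278226e-02 -9.48586273e+01] 0.018243564659107134
w10 [[9, 15, 59, 11, 560]]
w12 [[9, 13, 59, 11, 526], [21, 30, 35, 10, 305]]
w16 [[10, 14, 58, 11, 544]]
```

Call:
{"op": "carry_out", "data": {"linear": [[0,0,-0.25],[0,0,-0.25],[0,0,-0.2],[0,0,-0.06],[0,0,0],[0,0,0]], "rotation": [[0,0,0],[0,0,0],[0,0,0],[0,0,0],[0,0,0],[0,0,0]], "grip": [1,1,1,1,1,1]}}

```text
time: 69.35
ee_pos: [0.5964, 0.053, 0.0749]
tcp_rot: [-179.6, 0.1, -94.8]
wrist_force: [-3.8, -1.4, 10.4]
opening: 0.0185
grasp_force: 79.6
```

Call:
{"op": "carry_out", "data": {"linear": [[0,0,0],[0,0,0],[0,0,0],[0,0,0.8],[0,0,0.8],[0,0,0.8],[0,0,0.6],[-0.09,-0.9,0],[-0.09,-0.9,0],[-0.09,-0.9,0],[-0.09,-0.9,0],[-0.09,-0.9,0]], "rotation": [[0,0,0],[0,0,0],[0,0,0],[0,0,0],[0,0,0],[0,0,0],[0,0,0],[0,0,0],[0,0,0],[0,0,0],[0,0,0],[0,0,0]], "grip": [-0.06,-0.06,-0.06,-0.06,-0.06,-0.06,-0.06,1,1,1,1,1]}}

```text
time: 70.55
ee_pos: [0.5867, -0.0385, 0.1326]
tcp_rot: [-179.7, 0.0, -94.9]
wrist_force: [0.3, -0.7, -0.4]
opening: -0.0
grasp_force: 0.0
```

Call:
{"op": "carry_out", "data": {"linear": [[-0.06,-0.95,0],[0,0,0],[0,0,-0.7],[0,0,-0.4],[0,0,0],[0,0,0]], "rotation": [[0,0,0],[0,0,0],[0,0,0],[0,0,0],[0,0,0],[0,0,0]], "grip": [1,1,1,1,1,1]}}

```text
time: 71.15
ee_pos: [0.5858, -0.0554, 0.1109]
tcp_rot: [-179.7, 0.1, -94.8]
wrist_force: [-0.3, -0.1, -0.2]
opening: -0.0
grasp_force: 0.0
```

Run:
```python
from rib import *
snap('top','t3');o=bot.get_obs();print(o['ee_pos'],o['wrist_force'])
H['white']=((0,0,200),(180,60,255))
im=cv2.imread('pics/t3.png');print(im.shape)
u,v=proj('t3',(.5955,.0538,.085));print(u,v)
m=cv2.inRange(cv2.cvtColor(im,cv2.COLOR_BGR2HSV),*H['white']);n,_,s,c=cv2.connectedComponentsWithStats(m)
for i in range(1,n):
    if s[i,4]>30 and abs(c[i][0]-u)<40 and abs(c[i][1]-v)<40: print(s[i],onz('t3',*c[i],.085))
```

```text
[ 0.5860842  -0.05550192  0.11141154] [ 0.01304265 -0.73597853  0.82760415]
(384, 512, 3)
238.9847638605555 190.089331360577
[233 187  12   8  75] [0.5946 0.0548 0.085 ]
```

White is in the nest. Press.

Call:
{"op": "carry_out", "data": {"linear": [[0,0,-0.3],[0,0,-0.3],[0,0,-0.3],[0,0,-0.2],[0,0,-0.1],[0,0,-0.06],[0,0,0],[0,0,0],[0,0,0],[0,0,0],[0,0,0],[0,0,0]], "rotation": [[0,0,0],[0,0,0],[0,0,0],[0,0,0],[0,0,0],[0,0,0],[0,0,0],[0,0,0],[0,0,0],[0,0,0],[0,0,0],[0,0,0]], "grip": [1,1,1,1,1,1,1,1,1,1,1,1]}}

```text
time: 72.4
ee_pos: [0.5868, -0.0558, 0.089]
tcp_rot: [-179.4, 0.1, -94.8]
wrist_force: [-5.0, 1.0, 19.4]
opening: -0.0001
grasp_force: 9.8
```

Call:
{"op": "carry_out", "data": {"linear": [[0,0,0],[0,0,0],[0,0,0],[0,0,0],[0,0,0],[0,0,0],[0,0,0],[0,0,0],[0,0,0]], "rotation": [[0,0,0],[0,0,0],[0,0,0],[0,0,0],[0,0,0],[0,0,0],[0,0,0],[0,0,0],[0,0,0]], "grip": [1,1,1,1,1,1,1,1,1]}}

```text
time: 73.3
ee_pos: [0.5868, -0.0558, 0.0889]
tcp_rot: [-179.4, 0.1, -94.8]
wrist_force: [-5.0, 2.4, 19.9]
opening: -0.0002
grasp_force: 9.8
```

Call:
{"op": "carry_out", "data": {"linear": [[0,0,0.6],[0,0,0.9],[0,0,0.9],[0.09,0.9,0],[0.09,0.9,0],[0.09,0.9,0],[0.09,0.9,0],[0.09,0.9,0],[0.07,0.95,0],[0,0,0],[0,0,0]], "rotation": [[0,0,0],[0,0,0],[0,0,0],[0,0,0],[0,0,0],[0,0,0],[0,0,0],[0,0,0],[0,0,0],[0,0,0],[0,0,0]], "grip": [1,1,1,1,-0.06,-0.06,-0.06,-0.06,-0.06,-0.06,-0.06]}}

```text
time: 74.4
ee_pos: [0.5963, 0.0531, 0.1338]
tcp_rot: [-179.7, 0.0, -94.8]
wrist_force: [0.4, -0.2, -0.4]
opening: 0.0452
grasp_force: 0.0
```

Call:
{"op": "carry_out", "data": {"linear": [[0,0,-0.9],[0,0,-0.9],[0,0,-0.9],[0,0,-0.25],[0,0,0],[0,0,0],[0,0,0],[0,0,0],[0,0,0],[0,0,0],[0,0,0]], "rotation": [[0,0,0],[0,0,0],[0,0,0],[0,0,0],[0,0,0],[0,0,0],[0,0,0],[0,0,0],[0,0,0],[0,0,0],[0,0,0]], "grip": [-0.06,-0.06,-0.06,-0.06,-0.06,1,1,1,1,1,1]}}

```text
time: 75.5
ee_pos: [0.5972, 0.053, 0.0768]
tcp_rot: [-179.5, 0.1, -94.8]
wrist_force: [-0.5, -1.5, 6.9]
opening: 0.0181
grasp_force: 80.4
```

Call:
{"op": "carry_out", "data": {"linear": [[0,0,0.4],[0,0,0.9],[0,0,0.9],[0,0,0.6],[-0.72,0.88,0],[-0.73,0.885,0],[-0.73,0.885,0],[-0.73,0.885,0],[-0.73,0.885,0],[-0.73,0.885,0],[-0.73,0.885,0],[-0.73,0.885,0]], "rotation": [[0,0,0],[0,0,0],[0,0,0],[0,0,0],[0,0,0.28],[0,0,0.28],[0,0,0.28],[0,0,0.28],[0,0,0],[0,0,0],[0,0,0],[0,0,0]], "grip": [1,1,1,1,1,1,1,1,1,1,1,1]}}

```text
time: 76.7
ee_pos: [0.4792, 0.1952, 0.1315]
tcp_rot: [-179.6, 0.1, -85.9]
wrist_force: [0.1, 0.1, -1.0]
opening: 0.0176
grasp_force: 79.4
```

Call:
{"op": "carry_out", "data": {"linear": [[-0.73,0.885,0],[-0.73,0.885,0],[-0.73,0.885,0],[-0.73,0.885,0],[-0.73,0.885,0],[-0.73,0.885,0],[0,0,0],[0,0,0]], "rotation": [[0,0,0],[0,0,0],[0,0,0],[0,0,0],[0,0,0],[0,0,0],[0,0,0],[0,0,0]], "grip": [1,1,1,1,1,1,1,1]}}

```text
time: 77.5
ee_pos: [0.3922, 0.3009, 0.1315]
tcp_rot: [-179.6, 0.0, -85.8]
wrist_force: [0.6, -0.8, -1.2]
opening: 0.0179
grasp_force: 79.4
```

Run:
```python
from gold import *
im=snap('wrist','w17');o=bot.get_obs();print(o['ee_pos'],o['tcp_rot'],o['opening'])
gold('w13');gold('w17')
# tray rim fit check: orange extents in the tray's -x wall
from rib import *
ribs('w17','blue',.044,60); ribs('w17','yellow',.044,60)
```

```text
[0.39247591 0.30052046 0.1314493 ] [-1.79623644e+02  4.42355886e-02 -8.58561535e+01] 0.017667116444034674
w13 [[0, 0, 80, 40, 683], [10, 13, 57, 10, 468], [21, 30, 34, 10, 264]]
w17 [[0, 0, 72, 40, 371], [76, 0, 4, 40, 100], [10, 13, 57, 10, 466]]
blue [100, 174, 38, 45, 1329] ctr [0.5086 0.307 ] size [0.0307 0.0414] yaw 94.0
yellow [169, 176, 31, 44, 1006] ctr [0.4521 0.3042] size [0.0251 0.0402] yaw 94.1
yellow [0, 228, 81, 119, 5050] ctr [0.5984 0.4121] size [0.0736 0.1365] yaw 87.1
yellow [18, 346, 25, 17, 99] ctr [0.6244 0.5022] size [0.018  0.0292] yaw 143.2
```

Blue and yellow lie in the tray as planned, and white's held pose matches. Place white.

Call:
{"op": "carry_out", "data": {"linear": [[0.06,0.02,-0.9],[0,0,-0.9],[0,0,-0.9],[0,0,-0.9],[0,0,-0.9],[0,0,-0.2],[0,0,-0.13],[0,0,0],[0,0,0]], "rotation": [[0,0,0],[0,0,0],[0,0,0],[0,0,0],[0,0,0],[0,0,0],[0,0,0],[0,0,0],[0,0,0]], "grip": [1,1,1,1,1,1,1,1,1]}}

```text
time: 78.45
ee_pos: [0.3942, 0.3007, 0.0358]
tcp_rot: [-179.6, 0.1, -85.9]
wrist_force: [-1.2, -4.1, 6.1]
opening: 0.0181
grasp_force: 80.4
```

Call:
{"op": "carry_out", "data": {"linear": [[0,0,0],[0,0,0],[0,0,0],[0,0,0.6],[0,0,0.9],[0,0,0.9],[0,0,0.9],[0,0,0.9],[0,0,0.9],[0,0,0.9],[0,0,0.9],[0,0,0.9]], "rotation": [[0,0,0],[0,0,0],[0,0,0],[0,0,0],[0,0,0],[0,0,0],[0,0,0],[0,0,0],[0,0,0],[0,0,0],[0,0,0],[0,0,0]], "grip": [-0.06,-0.06,-0.06,-0.06,-0.06,-0.06,-0.06,-0.06,-0.06,-0.06,-0.06,-0.06]}}

```text
time: 79.65
ee_pos: [0.3934, 0.3011, 0.1924]
tcp_rot: [-179.6, 0.1, -85.9]
wrist_force: [-0.2, -0.1, -0.4]
opening: 0.0454
grasp_force: 0.0
```

Call:
{"op": "carry_out", "data": {"linear": [[0,-1,0.2],[0,-1,0.2],[0,-1,0.2],[0,-1,0.2],[0,-1,0.2],[0,-1,0.2],[0,0,0],[0,0,0]], "rotation": [[0,0,0],[0,0,0],[0,0,0],[0,0,0],[0,0,0],[0,0,0],[0,0,0],[0,0,0]], "grip": [-0.06,-0.06,-0.06,-0.06,-0.06,-0.06,-0.06,-0.06]}}

```text
time: 80.45
ee_pos: [0.3937, 0.1812, 0.2154]
tcp_rot: [-179.6, 0.1, -85.9]
wrist_force: [-0.4, -0.9, -0.7]
opening: 0.0453
grasp_force: 0.0
```

Run:
```python
from rib import *
o=bot.get_obs();print(o['ee_pos'],o['tcp_rot'],o['time'])
snap('scene','s9'); a=snap('top','t9')
H['white']=((0,0,190),(180,60,255)); H['red']=((0,180,120),(6,255,255))
for tag in('t9','s9'):
    im=cv2.imread(f'pics/{tag}.png')
    for col,p in(('blue',(.5137,.3107,.044)),('yellow',(.4545,.306,.044)),('white',(.3937,.301,.044)),('red',(.5863,-.0558,.095))):
        u,v=proj(tag,p); m=cv2.inRange(cv2.cvtColor(im,cv2.COLOR_BGR2HSV),*H[col]);n,_,s,c=cv2.connectedComponentsWithStats(m)
        print(tag,col,(round(u),round(v)),[(s[i].tolist(),c[i].round(0).tolist()) for i in range(1,n) if s[i,4]>15 and np.hypot(c[i][0]-u,c[i][1]-v)<12])
# bystander change check
d=cv2.absdiff(cv2.imread('pics/top0.png'),cv2.imread('pics/t9.png')).max(2)>60
n,_,s,c=cv2.connectedComponentsWithStats(d.astype(np.uint8)); print([(s[i].tolist()) for i in range(1,n) if s[i,4]>25])
```

```text
[0.39367646 0.18117367 0.21543759] [-1.79569966e+02  9.22714789e-02 -8.59358717e+01] 80.45
t9 blue (149, 220) []
t9 yellow (150, 241) [([144, 238, 13, 8, 79], [150.0, 242.0])]
t9 white (152, 263) []
t9 red (279, 193) [([272, 187, 13, 13, 134], [278.0, 193.0])]
s9 blue (331, 255) [([325, 252, 12, 13, 74], [332.0, 257.0])]
s9 yellow (344, 244) [([338, 241, 13, 14, 87], [345.0, 247.0])]
s9 white (357, 234) [([351, 232, 12, 12, 51], [358.0, 236.0])]
s9 red (239, 183) []
[[443, 172, 55, 64, 1147], [431, 182, 12, 18, 124], [404, 188, 32, 16, 219], [348, 210, 16, 22, 175], [374, 210, 12, 4, 30], [141, 213, 27, 16, 287], [376, 214, 14, 18, 148], [78, 233, 112, 151, 8337], [373, 247, 24, 22, 359], [456, 353, 11, 9, 43], [224, 360, 44, 24, 338], [202, 364, 26, 20, 220]]
```

Run:
```python
from h import *
def sh(a,b,x,y,w,h,n):
    A=cv2.Canny(cv2.imread(f'pics/{a}.png'),60,150);B=cv2.Canny(cv2.imread(f'pics/{b}.png'),60,150)
    t=cv2.GaussianBlur(A[y:y+h,x:x+w],(0,0),1);s=cv2.GaussianBlur(B[max(0,y-12):y+h+12,x-12:x+w+12],(0,0),1)
    r=cv2.matchTemplate(s,t,cv2.TM_CCOEFF_NORMED);_,m,_,l=cv2.minMaxLoc(r);print(n,a,b,l[0]-12,l[1]-min(12,y),round(m,2))
for n,b in(('mug',(398,174,48,34)),('spray',(370,140,46,32)),('spool',(328,164,30,28)),('dish',(242,138,28,26)),('screwdriver',(258,240,20,64)),('solvent',(110,144,34,28)),('pink',(148,118,26,22)),('restblock',(152,158,38,36)),('meter',(74,166,64,40))): sh('top0','t9',*b,n)
for n,b in(('mug+spray',(156,118,36,58)),('spool',(186,164,26,24)),('toaster',(112,80,75,56))): sh('scene0','s9',*b,n)
```

```text
mug top0 t9 0 0 0.82
spray top0 t9 0 0 0.98
spool top0 t9 0 0 0.76
dish top0 t9 0 0 0.92
screwdriver top0 t9 0 0 0.99
solvent top0 t9 0 0 0.9
pink top0 t9 0 0 0.99
restblock top0 t9 0 0 0.75
meter top0 t9 0 0 0.9
mug+spray scene0 s9 0 0 0.76
spool scene0 s9 0 0 0.85
toaster scene0 s9 0 0 0.84
```

Nothing else on the bench has shifted, so I'm handing the job in.

```bash
python3 -c "
from workcell import bot
print(bot.job_done())"
```

```text
the job is handed in; nothing more can be done
None
```

I've handed the job in at about 80 s, with no verdict returned: the strip is cleaned and the block is back in its rest; blue, yellow and white (no green) were tested in order and are in the tray; the plunger is up and my image check showed nothing else moved.

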